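# Sort the mixed glassware after a dry-bath run

### The arm

A 6-joint arm with a two-finger parallel gripper is mounted at the origin on the work surface. World frame = base frame: x ahead of the robot, y to its left, z up, the work surface at z = 0. Lengths are in m, angles in rad, forces in N, time in s.
With the tool pointing down it reaches from about 0.375 to 0.975 m from the base axis. Payload 3.8 kg.
Tool frame: the origin (TCP) lies where the fingers leave the gripper's body, on its centre line; the fingertips stand 64 mm ahead of it and the grasp point (between the pads) lies 45 mm ahead of it; z points along the fingers, y is the direction in which the jaws open and shut (so a half turn about z gives the same grasp; the last joint's range is limited). The gripper opens to 88 mm and grips with 3 to 60 N. Pads are 18 mm wide; open, the fingers measure 123 mm over their backs; the gripper's body (75 mm by 187 mm) begins 45 mm behind the grasp point.
Start: joints at [1.208, 0.264, 1.604, -0, 1.274, -0.037], TCP at [0.216, 0.639, 0.303] pointing down, gripper open.
Joint ranges: [-2.63, 2.63], [-0.94, 2.18], [0.31, 2.57], [-1.31, 4.45], [0, 2.66], [-2.55, 2.55]. Speed limits (rad/s): [2.57, 2.57, 3.14, 3.14, 3.14, 3.14].

### API

Orientations are given as a unit quaternion [w, x, y, z].
In Python, from plant import bot gives the robot as it stands.
- The arm moves only by the shell command python3 -m creep 'ROWS' [OPENING] [FORCE]. ROWS is JSON, a list that holds one entry, the list of rows, each a list of 4 numbers: the shift along the world's x, y, z in mm, then the turn about the world's z in rad. A call has 1 to 10 rows; each row shifts and turns the pose as measured when the row begins; what a row does not reach is not made up. A row lasts 1/12 s, in which the tool goes at most 41.7 mm and 7.16 degrees, less where a joint would pass 70% of its speed; a pose out of reach is approached as far as the arm can. A call is refused whole if a number of a shift passes 41.7 or a number of a turn 0.125, either way. A call with a gripper value outside its range is refused whole. OPENING is the finger opening in mm, from 0 to 88.1, set as the call begins (- or left out, the last holds). The fingers move at their own pace and stop on an object; FORCE is the grip in N (left out, the last holds). Time passes only in rows, so rows that do not move let the fingers close. It gives the time, the measured TCP pose, the force and the opening at its end, in the units of the state.
- bot.sense(): the state, without advancing time (a new reading comes with each control period).
- bot.grab_frame(name): name is "side" or "top"; returns a dict with "color" (420x560x3 uint8, red, green, blue), "z_map" (420x560 float32, m along the optical axis (not along the pixel's ray), 0 where there is no reading), "camera_matrix" (3x3 intrinsics, pixels), "extrinsics" (4x4, takes a point from world to camera coordinates). Camera axes: x right, y down, z forward; pixel columns grow to the right and rows downward; lengths in m; the calibration is good to about 2 mm. A picture is of the moment at which its call begins.
- bot.sign_off(): hands the job in, once; it reports no verdict.
The state is a dict: "time": time; "joint_positions": joint angles; "joint_velocities": joint speeds; "tau": joint torques, N m; "tool_pos": TCP position; "ee_rot": TCP orientation; "contact_force": force on the tool from outside, world axes, zero at the start; "wrist_torque": the same for the moment, N m; "opening": finger opening in m.
Only numpy, scipy, OpenCV 4.12 (cv2) and the standard library are available. Lean on these libraries where they do the work, as an engineer would, in place of code of your own. Each camera call takes 0.05 s, during which the arm holds its last target.

### The job

Sort the five loose pieces left on the lab bench: stand the two slim vials upright in the aluminium block, one in each well; stand the two squat jars upright in the white divided tray, one in each bay; and put the black rubber stopper in the round steel dish. Let go of everything, and leave the beaker and the pipette-tip box where they are.

Things in the scene. Friction and masses are not known exactly. Their poses are not given: they have to be found in the camera images.
- vial_a_center (a point): slim amber glass vial with a ribbed white screw cap, blank paper band: 24 mm diameter, 64 mm tall, cap the top 16 mm; stands upright on the bench, about 35 g. One of two alike (interchangeable). This point: its centre, half-way up (32 mm above its underside); z up along it
- vial_b_center (a point): slim amber glass vial with a ribbed white screw cap, blank paper band: 24 mm diameter, 64 mm tall, cap the top 16 mm; stands upright on the bench, about 35 g. One of two alike (interchangeable). This point: its centre, half-way up (32 mm above its underside); z up along it
- jar_a_center (a point): squat amber glass jar with a ribbed white screw cap: 42 mm diameter, 46 mm tall, cap the top 18 mm; stands upright on the bench, about 90 g. One of two alike (interchangeable). This point: its centre, half-way up (23 mm above its underside); z up along it
- jar_b_center (a point): squat amber glass jar with a ribbed white screw cap: 42 mm diameter, 46 mm tall, cap the top 18 mm; stands upright on the bench, about 90 g. One of two alike (interchangeable). This point: its centre, half-way up (23 mm above its underside); z up along it
- stopper_center (a point): black rubber stopper standing on its flange: flange 40 mm diameter and 8 mm thick at the bottom, above it a plug of 30 mm diameter, 28 mm tall in all, about 25 g. This point: its centre, half-way up (14 mm above its underside); z up along it
- block: aluminium block fixed to the bench, 64 mm (its x) by 112 mm (its y), 26 mm high, with two round wells side by side: 42 mm diameter, 18 mm deep (well floor 8 mm above the bench), their centres at y = +27 mm and y = -27 mm. Origin: centre of its underside; z up
- tray: low white plastic tray fixed to the bench, 66 mm (its x) by 136 mm (its y), rim 12 mm above the bench, walls and floor 4 mm thick; a 4 mm divider across the middle, as high as the rim, makes two bays, each 58 mm by 62 mm inside, their centres at y = +33 mm and y = -33 mm. Origin: centre of its underside; z up
- dish: round steel dish fixed to the bench, 80 mm diameter at the rim (76 mm inside), inner floor about 68 mm across and 3 mm above the bench, rim 10 mm above the bench. Origin: centre of its underside; z up
- beaker: empty glass beaker, 70 mm rim diameter, 90 mm tall, standing at the left edge of the work; leave it. Origin: centre of its underside
- tip_box: closed pipette-tip box, grey with a white lid, 85 x 120 mm, 67 mm tall, at the right edge of the work; leave it. Origin: centre of its underside

How it is judged:
At the end, for the whole second after the job is handed in: Each vial stands on the floor of its own well of the block (within 0.2 rad of upright), each jar on the floor of its own bay of the tray (within 0.15 rad of upright), the stopper lies on the floor of the dish within 22 mm of its middle, and all five are at rest (x of vial_a_center in the frame of block between -0.013 and 0.013 m and y of vial_a_center in the frame of block between -0.04 and 0.04 m and z of vial_a_center in the frame of block between 0.034 and 0.046 m and angle between each of vial_a_center, vial_b_center's own z axis and vertical below 0.2 rad and x of vial_b_center in the frame of block between -0.013 and 0.013 m and y of vial_b_center in the frame of block between -0.04 and 0.04 m and z of vial_b_center in the frame of block between 0.034 and 0.046 m and x of jar_a_center in the frame of tray between -0.013 and 0.013 m and y of jar_a_center in the frame of tray between -0.047 and 0.047 m and z of jar_a_center in the frame of tray between 0.02 and 0.031 m and angle between each of jar_a_center, jar_b_center's own z axis and vertical below 0.15 rad and x of jar_b_center in the frame of tray between -0.013 and 0.013 m and y of jar_b_center in the frame of tray between -0.047 and 0.047 m and z of jar_b_center in the frame of tray between 0.02 and 0.031 m and ((y of vial_a_center in the frame of block above 0.01 m and y of vial_b_center in the frame of block below -0.01 m) or (y of vial_b_center in the frame of block above 0.01 m and y of vial_a_center in the frame of block below -0.01 m)) and ((y of jar_a_center in the frame of tray above 0.01 m and y of jar_b_center in the frame of tray below -0.01 m) or (y of jar_b_center in the frame of tray above 0.01 m and y of jar_a_center in the frame of tray below -0.01 m)) and horizontal distance between stopper_center and dish below 0.022 m and height (world z) of stopper_center between 0.012 and 0.025 m and linear speed of each of vial_a, jar_a, vial_b, jar_b, stopper below 0.02 m/s); the robot touches nothing.
It fails at once if the beaker is moved more than 30 mm (distance of beaker from where it was at the start of the episode above 0.03 m).
It fails at once if the tip box is moved more than 30 mm (distance of tip_box from where it was at the start of the episode above 0.03 m).
It also fails if it takes over 109 s, if anything falls off the work surface, if the arm or the gripper's body presses on something with over 40 N, if the wrist force passes 120 N, or if a joint passes its speed limit or range.

## Working session

There is one attempt and no reset: what is moved stays moved. The work goes in short steps, Python scripts to look and compute and a shell command to move; the robot and the scene stay as the last step left them, time stands still between calls to the robot, and variables do not carry over. Pictures are saved under pics/ and viewed, and the job is handed in when it is done.

```bash
ls; mkdir -p pics; python3 - <<'E'
from plant import bot
import cv2,numpy as np
s=bot.sense();print(s)
for n in("top","side"):
    f=bot.grab_frame(n);cv2.imwrite(f"pics/{n}0.png",f["color"][...,::-1]);np.savez(f"{n}0.npz",**f)
    print(f["camera_matrix"],f["extrinsics"])
E
```

```text
pics
{'time': 0.0, 'joint_positions': array([ 1.20810052e+00,  2.64767344e-01,  1.60532714e+00, -1.66563208e-07,
        1.27373010e+00, -3.69401174e-02]), 'joint_velocities': array([ 1.16867580e-03, -6.10196942e-04,  1.28120524e-03, -8.39328286e-04,
        6.91165722e-04, -5.57492319e-05]), 'tau': array([ 2.56675201e-03, -5.02108061e+01, -3.56880355e+01,  7.30922003e-02,
        2.92564969e-02, -1.65063084e-04]), 'tool_pos': array([0.21584602, 0.63896966, 0.30140361]), 'ee_rot': array([-2.21430023e-04,  1.62158506e-01,  9.86764092e-01, -1.09377183e-03]), 'contact_force': array([-0.56749428,  0.01401285, -0.25817309]), 'wrist_torque': array([-0.00301652,  0.03849238,  0.0087111 ]), 'opening': 0.088289699890129}
[[461.20671503   0.         273.29871083]
 [  0.         461.20671503 212.19862671]
 [  0.           0.           1.        ]] [[ 0.02592105 -0.99964376 -0.00636092 -0.02055624]
 [-0.99182358 -0.02492186 -0.12515942  0.56187278]
 [ 0.1249563   0.00955317 -0.99211625  1.35674401]
 [ 0.          0.          0.          1.        ]]
[[423.13158592   0.         281.48855345]
 [  0.         423.13158592 202.47794023]
 [  0.           0.           1.        ]] [[ 0.916067   -0.40078935 -0.01375285 -0.50295245]
 [-0.28349194 -0.62294713 -0.72908792  0.20090607]
 [ 0.28364337  0.67179221 -0.68428186  1.00095705]
 [ 0.          0.          0.          1.        ]]
```

View pics/top0.png

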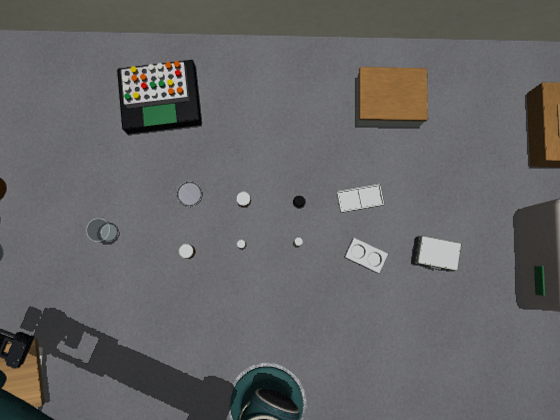

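View pics/side0.png

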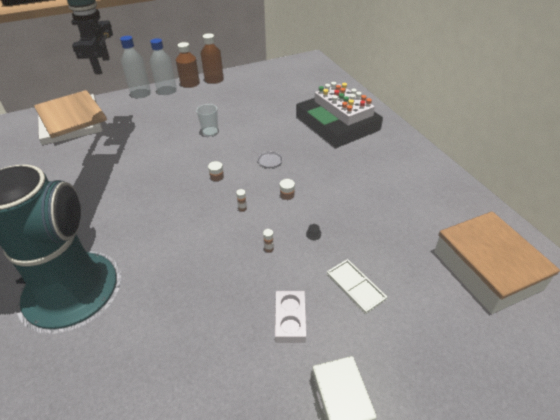

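The top view shows jars at about (243,199) and (187,251), vials at (241,244) and (298,242), and the stopper at (299,202). The dish is at (190,194), the tray at (360,198), the block at (366,255), the tip box at (437,253) and the beaker at about (102,231). Next I'll measure these.

```bash
cat > h.py <<'E'
import numpy as np,cv2
def ray(f,u,v,z):
    K=f["camera_matrix"];E=f["extrinsics"];R=E[:3,:3];t=E[:3,3]
    d=R.T@np.linalg.inv(K)@[u,v,1];c=-R.T@t
    return (c+d*(z-c[2])/d[2])
def blobs(f,mask,amin=15,amax=4000):
    n,l,st,ce=cv2.connectedComponentsWithStats(mask.astype(np.uint8))
    return [(i,st[i],ce[i],l==i) for i in range(1,n) if amin<st[i][4]<amax]
E
python3 - <<'E'
from h import *
f=dict(np.load("top0.npz"));c=f["color"].astype(int)
roi=np.zeros(c.shape[:2],bool);roi[170:285,80:470]=1
print("white")
for i,s,ce,m in blobs(f,roi&(c.min(2)>165)):
    r=cv2.minAreaRect(np.argwhere(m)[:,::-1].astype(np.float32))
    print(s,ce.round(1),"rect",np.round(r[0],1),np.round(r[1],1),round(r[2],1),[ray(f,*ce,z)[:2].round(4) for z in(.046,.064,.026,.012)], np.median(f["z_map"][m]))
print("dark")
for i,s,ce,m in blobs(f,roi&(c.max(2)<50)): print(s,ce.round(1),[ray(f,*ce,z)[:2].round(4) for z in(.028,.02)])
def up(x0,x1,y0,y1,k=6): return cv2.resize(f["color"][y0:y1,x0:x1,::-1],None,fx=k,fy=k,interpolation=cv2.INTER_CUBIC)
cv2.imwrite("pics/z1.png",up(330,465,175,275));cv2.imwrite("pics/z2.png",up(170,310,175,265,5))
s=dict(np.load("side0.npz"))
cv2.imwrite("pics/z3.png",cv2.resize(s["color"][140:345,195:395,::-1],None,fx=2.9,fy=2.9,interpolation=cv2.INTER_CUBIC))
E
```

```text
white
[338 185  46  27 784] [359.6 198.2] rect [360.  197.9] [20.5 43.1] 80.0 [array([ 0.6098, -0.2642]), array([ 0.6069, -0.261 ]), array([ 0.613 , -0.2678]), array([ 0.6153, -0.2703])] 1.4260204
[237 192  13  13 137] [242.9 198.1] rect [243. 198.] [12. 12.] 90.0 [array([0.6012, 0.0863]), array([0.5984, 0.0849]), array([0.6043, 0.0878]), array([0.6065, 0.0889])] 1.385944
[ 419  237   42   33 1005] [439.4 252.7] rect [439.5 252.7] [39.5 26.1] 10.9 [array([ 0.4526, -0.5002]), array([ 0.4518, -0.4939]), array([ 0.4535, -0.5072]), array([ 0.4542, -0.5121])] 1.3411765
[295 238   7   7  43] [298.1 241. ] rect [298. 241.] [6. 6.] 90.0 [array([ 0.4765, -0.0823]), array([ 0.4754, -0.0815]), array([ 0.4778, -0.0832]), array([ 0.4787, -0.0839])] 1.351555
[346 238  42  35 700] [365.9 255.1] rect [366.3 255. ] [37.4 20.7] 25.3 [array([ 0.4398, -0.2832]), array([ 0.4391, -0.2797]), array([ 0.4406, -0.2871]), array([ 0.4411, -0.2898])] 1.3862882
[237 240   8   8  49] [240.7 243.4] rect [240.5 243.5] [7. 7.] 90.0 [array([0.4649, 0.0882]), array([0.4639, 0.0867]), array([0.4661, 0.0897]), array([0.4669, 0.0908])] 1.3524172
[179 244  14  14 146] [185.5 250.7] rect [185.5 250.5] [12.7 12.7] 45.0 [array([0.4393, 0.2512]), array([0.4386, 0.2476]), array([0.44  , 0.2551]), array([0.4405, 0.2579])] 1.368148
dark
[293 196  12  12 118] [298.7 201.5] [array([ 0.5979, -0.0824]), array([ 0.5991, -0.0827])]
[411 237  22  33 179] [416.6 253.5] [array([ 0.4493, -0.4384]), array([ 0.4497, -0.4408])]
[189 249   6  10  17] [192.5 253.5] [array([0.4321, 0.2331]), array([0.4324, 0.2346])]
```

View pics/z1.png

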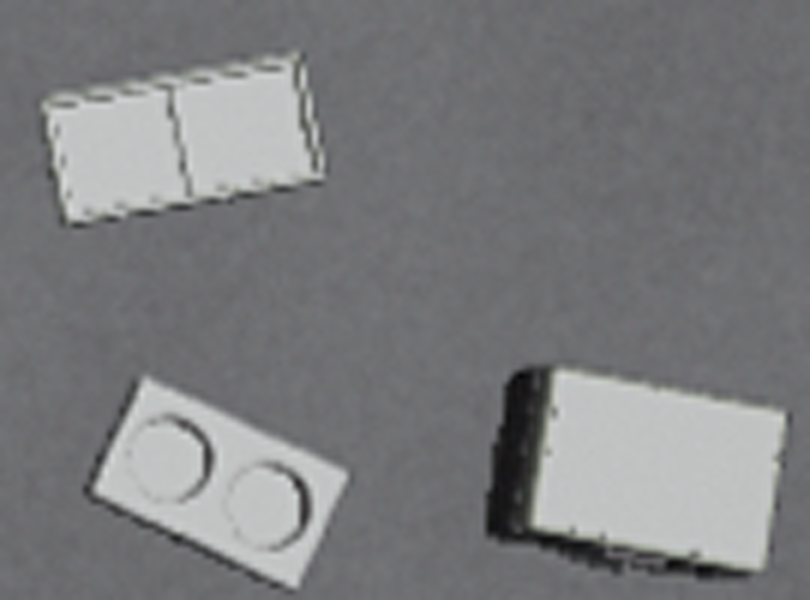

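View pics/z2.png

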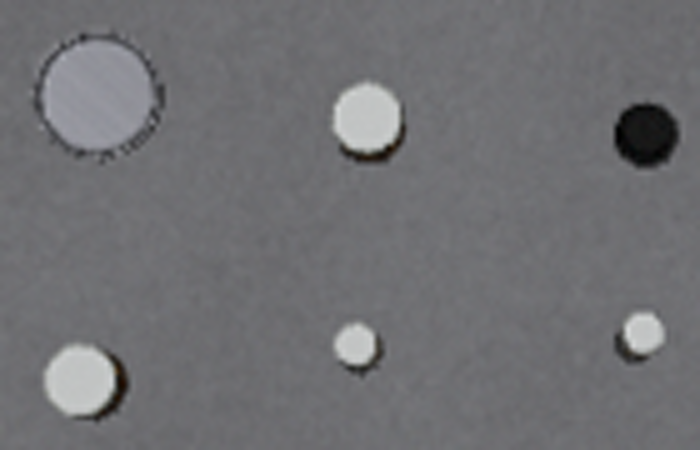

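View pics/z3.png

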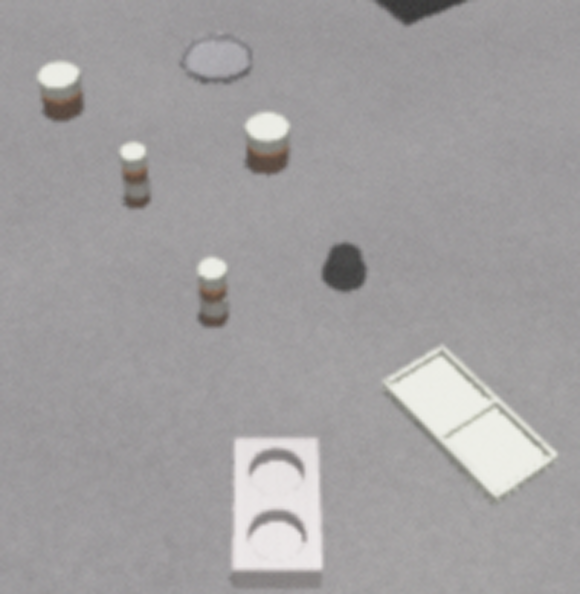

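These views show the tray, block with two wells, dish and all five pieces upright and well separated. I'll turn the corners I read off into poses and cross-check them with the side view.

```bash
python3 - <<'E'
from h import *
T=dict(np.load("top0.npz"));S=dict(np.load("side0.npz"))
def z1(p): return (p[0]+.5)/6-.5+330,(p[1]+.5)/6-.5+175
def z2(p): return (p[0]+.5)/5-.5+170,(p[1]+.5)/5-.5+175
def z3(p): return (p[0]+.5)/2.9-.5+195,(p[1]+.5)/2.9-.5+140
def rect(f,g,ps,z,n):
    w=np.array([ray(f,*g(p),z)[:2] for p in ps]);c=w.mean(0)
    e=[np.linalg.norm(w[i]-w[(i+1)%4]) for i in range(4)]
    (cc,sz,a)=cv2.minAreaRect((w*1000).astype(np.float32))
    d=(w[0]-w[1]+w[3]-w[2]) if e[0]>e[1] else (w[1]-w[2]+w[0]-w[3])
    print(n,c.round(4),np.round(e,3),"long-axis yaw",np.degrees(np.arctan2(d[1],d[0])).round(1))
rect(T,z1,[(45,105),(300,55),(325,180),(70,222)],.012,"trayT")
rect(S,z3,[(443,347),(557,455),(497,499),(383,382)],.012,"trayS")
rect(T,z1,[(145,375),(350,475),(297,588),(90,490)],.026,"blockT")
rect(S,z3,[(235,437),(319,437),(321,571),(232,571)],.026,"blockS")
for p in [(165,458),(270,507)]: print("wellT",ray(T,*z1(p),.026)[:2].round(4))
for p in [(277,474),(277,536)]: print("wellS",ray(S,*z3(p),.026)[:2].round(4))
print("dish",ray(T,*z2((99,97)),.01)[:2].round(4),ray(S,*z3((217,58)),.01)[:2].round(4))
for n,p,z in[("jar",(59,76),.046),("jar",(267,127),.046),("vial",(133,152),.064),("vial",(212,269),.064),("stop",(345,253),.028)]: print(n,ray(S,*z3(p),z)[:2].round(4))
# top: cap circles via fine contour
g=cv2.resize(T["color"],None,fx=8,fy=8,interpolation=cv2.INTER_CUBIC).min(2)
for n,u,v,z,inv in[("jar",243,198,.046,0),("jar",185,250,.046,0),("vial",298,241,.064,0),("vial",241,243,.064,0),("stop",299,202,.012,1)]:
    s=g[(v-11)*8:(v+11)*8,(u-11)*8:(u+11)*8]
    m=((s<80) if inv else (s>160)).astype(np.uint8)
    c=max(cv2.findContours(m,0,1)[0],key=cv2.contourArea);(x,y),r=cv2.minEnclosingCircle(c)
    e=cv2.fitEllipse(c)
    print(n,"top",ray(T,(e[0][0]+.5)/8-.5+u-11,(e[0][1]+.5)/8-.5+v-11,z)[:2].round(4),np.array(e[1])/8)
from plant import bot
s=bot.sense();w,x,y,z=s["ee_rot"];yv=(2*(x*y-w*z),1-2*(x*x+z*z));print("jaw yaw",np.degrees(np.arctan2(yv[1],yv[0])))
E
```

```text
trayT [ 0.616  -0.2729] [0.134 0.066 0.133 0.062] long-axis yaw 101.7
trayS [ 0.6175 -0.276 ] [0.133 0.065 0.135 0.065] long-axis yaw 101.4
blockT [ 0.4414 -0.2883] [0.113 0.063 0.113 0.064] long-axis yaw 65.6
blockS [ 0.4427 -0.2904] [0.065 0.114 0.063 0.114] long-axis yaw 65.3
wellT [ 0.4525 -0.2607]
wellT [ 0.4295 -0.3131]
wellS [ 0.4525 -0.2692]
wellS [ 0.4307 -0.317 ]
dish [0.6156 0.2549] [0.6161 0.2472]
jar [0.4403 0.2429]
jar [0.6014 0.0811]
vial [0.4647 0.0812]
vial [ 0.4756 -0.0864]
stop [ 0.6026 -0.086 ]
jar top [0.6016 0.0864] [12.95745468 13.14818478]
jar top [0.4397 0.2514] [13.22306252 13.60014725]
vial top [ 0.4754 -0.0819] [7.40904808 7.64169598]
vial top [0.4641 0.0871] [7.5826292 7.758286 ]
stop top [ 0.6    -0.0834] [13.09563065 13.18330193]
jaw yaw 71.33293676661495
```

Top and side disagree by 2–8 mm in y. I'll move over the first jar and use the gripper itself to check the calibration.

```bash
python3 -m creep '[[[18,-34,0,-0.11],[18,-34,0,-0.11],[18,-34,0,-0.11],[18,-34,0,-0.11],[18,-34,0,-0.11],[18,-34,0,-0.11],[18,-34,0,-0.11],[18,-34,0,-0.11],[18,-34,0,-0.11],[18,-34,0,-0.06]]]' 80
```

```text
time: 0.93
tool_pos: [0.3938, 0.2885, 0.2939]
ee_rot: [-0.003, 0.649, 0.761, -0.003]
contact_force: [0.6, 0.2, 0.0]
opening: 0.0796
```

```bash
python3 -m creep '[[[16,-14,-28,0.04],[16,-14,-28,0],[14,-12,-28,0],[0,0,-20,0],[0,0,0,0]]]'; cat > p.py <<'E'
from h import *
from plant import bot
import sys
def yaw(s):
    w,x,y,z=s["ee_rot"];return np.degrees(np.arctan2(1-2*(x*x+z*z),2*(x*y-w*z)))
def proj(f,p):
    c=f["extrinsics"]@np.append(p,1);q=f["camera_matrix"]@c[:3];return q[:2]/q[2]
if __name__=="__main__":
    tag=sys.argv[1];s=bot.sense();p=s["tool_pos"];print(p.round(4),yaw(s).round(1),s["opening"].round(4),s["time"])
    for n in("top","side"):
        f=bot.grab_frame(n);np.savez(f"{n}{tag}.npz",**f)
        u=proj(f,p-[0,0,.064]).round().astype(int);im=f["color"][...,::-1].copy();print(n,u)
        a=np.clip(u-[70,60],0,[420,300]);im=im[a[1]:a[1]+120,a[0]:a[0]+140]
        im=cv2.resize(im,None,fx=4,fy=4,interpolation=cv2.INTER_CUBIC)
        ct=(u-a)*4+2;cv2.drawMarker(im,tuple(int(x) for x in ct),(0,0,255),0,10)
        print("crop origin",a);cv2.imwrite(f"pics/{n}{tag}.png",im)
E
python3 p.py 1
```

```text
time: 1.35
tool_pos: [0.4447, 0.2386, 0.1887]
ee_rot: [-0.0, 0.638, 0.77, -0.001]
contact_force: [-0.6, 0.2, -0.7]
opening: 0.08Traceback (most recent call last):
  File "p.py", line 9, in <module>
    tag=sys.argv[1];s=bot.sense();p=s["tool_pos"];print(p.round(4),yaw(s).round(1),s["opening"].round(4),s["time"])
                                                                                   ^^^^^^^^^^^^^^^^^^
AttributeError: 'float' object has no attribute 'round'
```

```bash
sed -i 's/s\["opening"\].round(4)/round(float(s["opening"]),4)/;s/yaw(s).round(1)/round(float(yaw(s)),1)/' p.py
python3 p.py 1
```

```text
[0.4447 0.2386 0.1887] 10.7 0.08 1.35
top [185 248]
crop origin [115 188]
side [214 144]
crop origin [144  84]
```

```bash
python3 -c "
import cv2,numpy as np
a=cv2.imread('pics/top1.png');b=cv2.imread('pics/side1.png');c=np.hstack([a,b]);cv2.imwrite('pics/c1.png',cv2.resize(c,(800,int(800*c.shape[0]/c.shape[1]))))"
```

```text
(no output)
```

View pics/c1.png

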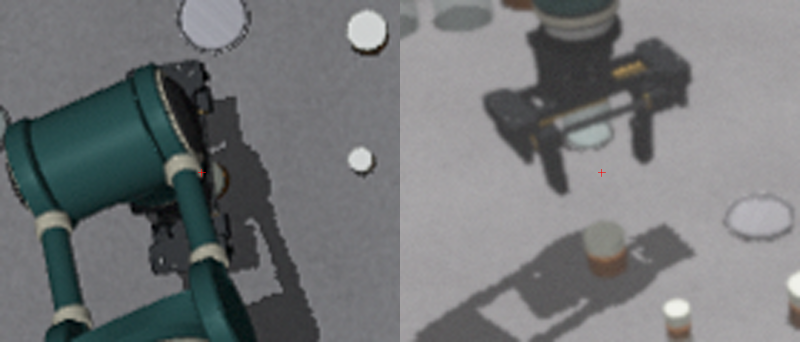

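The side view shows the fingertips straddling (601,174) in the combined crop. The projected tip point falls at (601,172), so the side calibration is good here. I'll turn the jaws along y so the grasp settles the y question.

```bash
python3 -m creep '[[[-2,4,0,0.122],[-3,4,0,0.122],[0,0,0,0.122],[0,0,0,0.122],[0,0,0,0.122],[0,0,-10,0.122],[0,0,-10,0.122],[0,0,-10,0.122],[0,0,0,0.122],[0,0,0,0.122]]]'; python3 -m creep '[[[0,0,0,0.122],[0,0,0,0.122],[0,0,0,0.11],[0,0,0,0],[0,0,0,0]]]'; python3 p.py 2
```

```text
time: 2.28
tool_pos: [0.4465, 0.2611, 0.1833]
ee_rot: [0.006, 0.065, 0.998, 0.015]
contact_force: [0.1, 0.3, 1.0]
opening: 0.0801
time: 2.7
tool_pos: [0.4489, 0.2677, 0.1941]
ee_rot: [0.01, -0.12, 0.993, 0.019]
contact_force: [-0.1, 0.5, -0.2]
opening: 0.0799
[0.4489 0.2677 0.1941] 103.8 0.0799 2.7
top [174 246]
crop origin [104 186]
side [212 137]
crop origin [142  77]
```

View pics/side2.png

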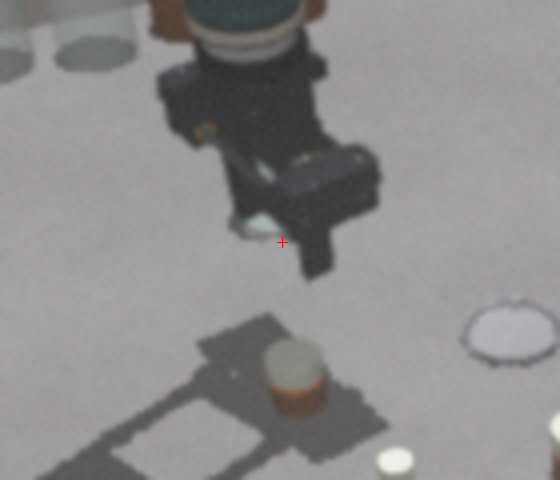

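```bash
python3 -m creep '[[[-9,-20,-20,-0.04],[0,0,0,0],[0,0,0,0]]]';python3 -m creep '[[[0,0,0,0],[0,0,0,0]]]'; cat > t.py <<'E'
from p import *
s=bot.sense();w,x,y,z=s["ee_rot"]
print(s["tool_pos"].round(4),"yaw",round(float(yaw(s)),1),"axis",np.round([2*(x*z+w*y),2*(y*z-w*x),1-2*(x*x+y*y)],4),"open",round(float(s["opening"]),4),"j",s["joint_positions"].round(2),"t",round(s["time"],2),"F",s["contact_force"].round(1))
E
python3 t.py
```

```text
time: 3.05
tool_pos: [0.4407, 0.2486, 0.1757]
ee_rot: [0.013, -0.097, 0.995, 0.02]
contact_force: [0.4, 0.2, 0.9]
opening: 0.0804
time: 3.22
tool_pos: [0.4411, 0.2492, 0.1765]
ee_rot: [0.013, -0.097, 0.995, 0.02]
contact_force: [0.1, 0.7, -0.0]
opening: 0.0801
[0.4411 0.2492 0.1765] yaw 101.1 axis [ 0.022   0.043  -0.9988] open 0.0801 j [ 0.45  0.04  2.11  0.04  0.95 -1.34] t 3.22 F [ 0.1  0.7 -0. ]
```

```bash
python3 -m creep '[[[-1,-2,-25,0],[-1,-2,-25,0],[0,0,-25,0],[0,0,-12,0],[0,0,0,0],[0,0,0,0]]]'; python3 t.py; python3 p.py 3
```

```text
time: 3.72
tool_pos: [0.446, 0.2502, 0.0936]
ee_rot: [0.02, -0.097, 0.995, 0.023]
contact_force: [1.4, 0.0, 0.8]
opening: 0.08
[0.446  0.2502 0.0936] yaw 101.2 axis [ 0.0356  0.0504 -0.9981] open 0.08 j [ 0.45  0.16  2.16  0.04  0.77 -1.35] t 3.72 F [1.4 0.  0.8]
[0.446  0.2502 0.0936] 101.2 0.08 3.7167
top [187 249]
crop origin [117 189]
side [217 168]
crop origin [147 108]
```

View pics/side3.png

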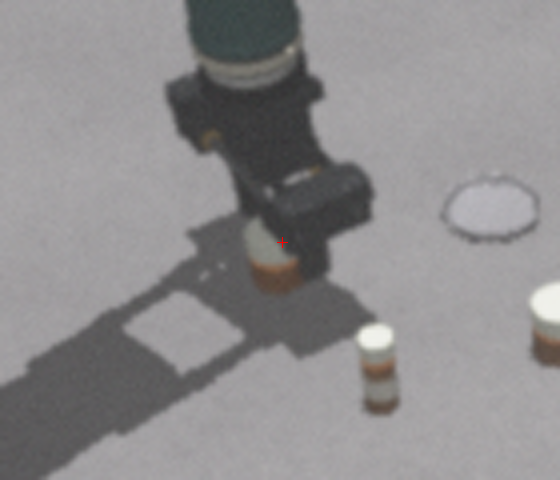

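```bash
python3 -m creep '[[[-4,0,-6,0],[-3,0,-6,0],[-2,0,-3,0],[0,0,0,0]]]'; python3 t.py;  python3 -m creep '[[[0,0,0,0],[0,0,0,0],[0,0,0,0],[0,0,0,0],[0,0,0,0],[0,0,0,0]]]' 30 12; python3 t.py
```

```text
time: 4.15
tool_pos: [0.4394, 0.252, 0.0823]
ee_rot: [0.025, -0.097, 0.995, 0.025]
contact_force: [-0.4, 0.0, -0.7]
opening: 0.0803
[0.4394 0.252  0.0823] yaw 101.2 axis [ 0.044   0.0546 -0.9975] open 0.0803 j [ 0.46  0.17  2.18  0.04  0.73 -1.34] t 4.15 F [-0.4  0.  -0.7]
time: 4.65
tool_pos: [0.4396, 0.2522, 0.083]
ee_rot: [0.025, -0.097, 0.995, 0.025]
contact_force: [0.5, 0.2, -1.1]
opening: 0.0419
[0.4396 0.2522 0.083 ] yaw 101.2 axis [ 0.0453  0.0551 -0.9975] open 0.0419 j [ 0.46  0.17  2.18  0.04  0.73 -1.34] t 4.65 F [ 0.5  0.2 -1.1]
```

```bash
python3 -m creep '[[[0,0,10,0],[0,0,15,0],[0,0,20,0],[0,0,20,0],[0,0,20,0],[0,0,15,0],[0,0,8,0],[0,0,0,0]]]' - 20; python3 t.py;  python3 -m creep '[[[4,-12,0,-0.04],[8,-25,0,-0.071],[8,-25,0,-0.071],[8,-25,0,-0.071],[8,-25,0,-0.071],[8,-25,0,-0.071],[8,-25,0,-0.071],[8,-25,0,-0.071],[8,-25,0,-0.071],[8,-25,0,-0.071]]]'; python3 t.py
```

```text
time: 5.32
tool_pos: [0.4374, 0.2509, 0.1981]
ee_rot: [0.023, -0.097, 0.995, 0.025]
contact_force: [-0.5, 0.4, -1.5]
opening: 0.0415
[0.4374 0.2509 0.1981] yaw 101.2 axis [ 0.0417  0.0533 -0.9977] open 0.0415 j [ 0.46  0.    2.11  0.04  0.97 -1.33] t 5.32 F [-0.5  0.4 -1.5]
time: 6.15
tool_pos: [0.5084, 0.0002, 0.1885]
ee_rot: [0.023, 0.26, 0.965, 0.013]
contact_force: [0.8, 0.5, -0.4]
opening: 0.0417
[5.084e-01 2.000e-04 1.885e-01] yaw 59.9 axis [ 0.0521  0.0128 -0.9986] open 0.0417 j [-0.06  0.02  2.1   0.02  0.97 -1.11] t 6.15 F [ 0.8  0.5 -0.4]
```

```bash
python3 -m creep '[[[9,-25,0,-0.071],[9,-25,0,-0.071],[9,-25,0,-0.071],[9,-25,0,-0.071],[9,-25,0,-0.071],[9,-25,0,-0.071],[9,-25,0,-0.071],[9,-25,0,-0.071],[9,-25,0,-0.071],[9,-25,0,-0.071]]]'; python3 t.py;  python3 -m creep '[[[9,-20,0,-0.071],[5,-12,0,-0.05],[0,0,0,0],[0,0,0,0]]]'; python3 t.py; python3 p.py 4
```

```text
time: 6.98
tool_pos: [0.5877, -0.2702, 0.1711]
ee_rot: [0.013, 0.603, 0.797, 0.002]
contact_force: [0.4, 0.1, 0.5]
opening: 0.0415
[ 0.5877 -0.2702  0.1711] yaw 15.8 axis [ 0.0219 -0.0127 -0.9997] open 0.0415 j [-0.47  0.31  1.8  -0.    1.   -0.74] t 6.98 F [0.4 0.1 0.5]
time: 7.32
tool_pos: [0.5979, -0.3117, 0.1635]
ee_rot: [0.009, 0.658, 0.753, -0.001]
contact_force: [-0.7, -0.6, -0.6]
opening: 0.0416
[ 0.5979 -0.3117  0.1635] yaw 7.7 axis [ 0.0115 -0.0133 -0.9998] open 0.0416 j [-0.52  0.37  1.74 -0.01  1.02 -0.65] t 7.32 F [-0.7 -0.6 -0.6]
[ 0.5979 -0.3117  0.1635] 7.7 0.0416 7.3167
top [379 200]
crop origin [309 140]
side [361 275]
crop origin [291 215]
```

View pics/side4.png

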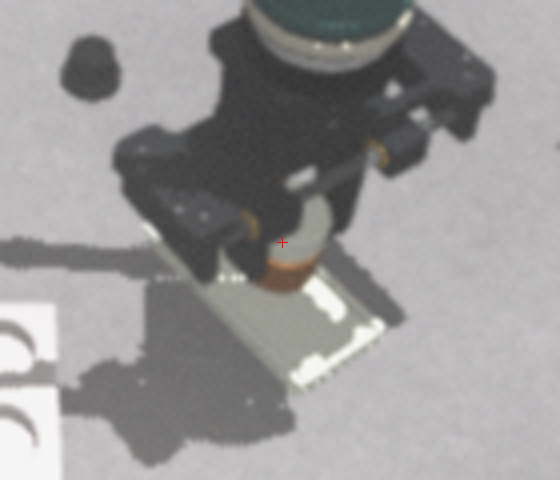

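View pics/top4.png

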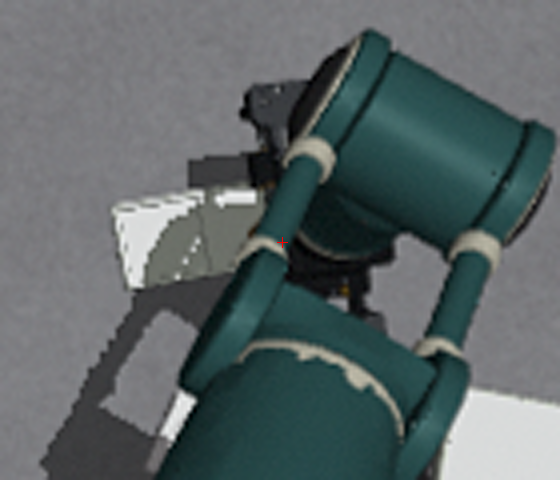

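```bash
python3 - <<'E'
from p import *
f=dict(np.load("side4.npz"));p=np.array([.5979,-.3117,.1635])
b=np.array([p[0]+.0115*.06,p[1]-.0133*.06,p[2]-.083])
a=np.linspace(0,6.28,60)
q=np.array([proj(f,b+[.021*np.cos(t),.021*np.sin(t),0]) for t in a]);q=(q-[291,215])*4+2
print(q.min(0),q.max(0))
im=cv2.imread("pics/side4.png");cv2.polylines(im,[q.astype(int)],1,(0,255,0));
cv2.imwrite("pics/o4.png",cv2.resize(im[180:340,200:380],None,fx=3,fy=3))
E
```

```text
[241.23626471 232.74045669] [320.52302958 297.01121437]
```

View pics/o4.png

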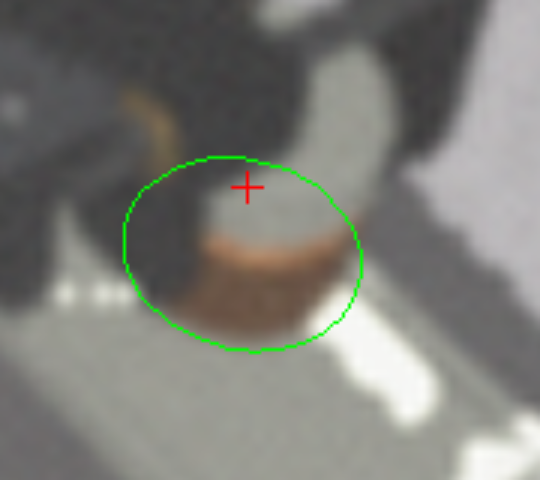

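The green predicted jar base lies within about 1 px of the amber base at (285,290) in the crop, so the side calibration also holds here. Next I'll move over the far bay and lower.

```bash
python3 -m creep '[[[10,2,0,0.03],[12,2,0,0.03],[4,0,-10,0],[0,0,-15,0],[0,0,-10,0],[0,0,-5,0],[0,0,0,0]]]'; python3 t.py
```

```text
time: 8.0
tool_pos: [0.628, -0.3, 0.1213]
ee_rot: [0.009, 0.629, 0.778, -0.0]
contact_force: [-0.3, -0.4, -1.4]
opening: 0.0419
[ 0.628  -0.3     0.1213] yaw 12.1 axis [ 0.0136 -0.0118 -0.9998] open 0.0419 j [-0.48  0.45  1.71 -0.01  0.96 -0.69] t 8.0 F [-0.3 -0.4 -1.4]
```

```bash
python3 -m creep '[[[-3,-5,-3,0],[-2,-3,-5,0],[0,0,-8,0],[0,0,-6,0],[0,0,0,0]]]'; python3 t.py; python3 p.py 5
```

```text
time: 8.42
tool_pos: [0.6225, -0.3088, 0.0976]
ee_rot: [0.009, 0.628, 0.778, -0.0]
contact_force: [-0.5, 0.6, -1.2]
opening: 0.0414
[ 0.6225 -0.3088  0.0976] yaw 12.2 axis [ 0.0139 -0.0121 -0.9998] open 0.0414 j [-0.49  0.47  1.73 -0.01  0.92 -0.7 ] t 8.42 F [-0.5  0.6 -1.2]
[ 0.6225 -0.3088  0.0976] 12.2 0.0414 8.4167
top [374 195]
crop origin [304 135]
side [367 288]
crop origin [297 228]
```

View pics/side5.png

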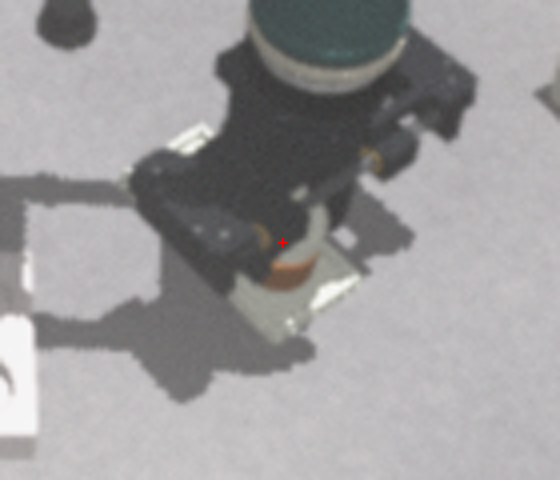

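```bash
python3 -m creep '[[[1,0,-5,0],[0,0,-4,0],[0,0,-2,0],[0,0,0,0]]]'; python3 t.py
```

```text
time: 8.85
tool_pos: [0.6251, -0.3094, 0.0881]
ee_rot: [0.011, 0.628, 0.778, 0.0]
contact_force: [0.5, 0.7, -1.1]
opening: 0.0418
[ 0.6251 -0.3094  0.0881] yaw 12.2 axis [ 0.0174 -0.0139 -0.9998] open 0.0418 j [-0.49  0.48  1.73 -0.01  0.91 -0.7 ] t 8.85 F [ 0.5  0.7 -1.1]
```

Bottom is about 1 mm above the bay floor. I'll release and lift.

```bash
python3 -m creep '[[[0,0,-1,0],[0,0,0,0],[0,0,0,0],[0,0,0,0],[0,0,0,0]]]' 66; python3 -m creep '[[[-1,0,8,0],[0,0,14,0],[0,0,20,0],[0,0,25,0],[0,0,15,0],[0,0,0,0]]]' ; python3 t.py; python3 p.py 6
```

```text
time: 9.27
tool_pos: [0.6258, -0.3095, 0.0879]
ee_rot: [0.012, 0.628, 0.778, 0.0]
contact_force: [-0.1, 0.5, -1.1]
opening: 0.066
time: 9.77
tool_pos: [0.6238, -0.3091, 0.1771]
ee_rot: [0.011, 0.628, 0.778, 0.0]
contact_force: [0.6, -0.6, 1.0]
opening: 0.066
[ 0.6238 -0.3091  0.1771] yaw 12.2 axis [ 0.0179 -0.0142 -0.9997] open 0.066 j [-0.49  0.39  1.68 -0.    1.05 -0.7 ] t 9.77 F [ 0.6 -0.6  1. ]
[ 0.6238 -0.3091  0.1771] 12.2 0.066 9.7667
top [380 190]
crop origin [310 130]
side [372 266]
crop origin [302 206]
```

View pics/side6.png

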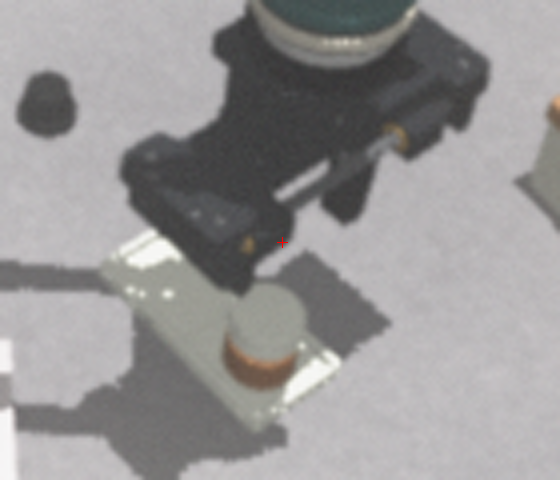

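The side view shows the jar standing in the far bay (jar at about (265,335) in the crop). On to the second jar.

```bash
python3 -m creep '[[[0,12,1,0],[-1,26,1,0],[-2,30,1,0],[-2,30,1,0],[-2,30,1,0],[-2,30,1,0],[-2,30,1,0],[-2,30,1,0],[-2,30,1,0],[-2,30,1,0]]]' 70; python3 t.py
```

```text
time: 10.7
tool_pos: [0.5935, -0.0174, 0.1699]
ee_rot: [-0.001, 0.632, 0.775, -0.005]
contact_force: [0.8, -0.2, -0.0]
opening: 0.0699
[ 0.5935 -0.0174  0.1699] yaw 11.6 axis [-0.0072 -0.0067 -1.    ] open 0.0699 j [-0.07  0.23  1.9  -0.01  1.01 -0.27] t 10.7 F [ 0.8 -0.2 -0. ]
```

```bash
python3 -m creep '[[[1,25,0,0],[2,25,0,0],[2,25,0,0],[2,15,-5,0],[0,5,-10,0],[0,0,-15,0],[0,0,-15,0],[0,0,-8,0],[0,0,0,0]]]' 70; python3 t.py
```

```text
time: 11.45
tool_pos: [0.5867, 0.0938, 0.1019]
ee_rot: [-0.01, 0.628, 0.778, -0.011]
contact_force: [0.5, 0.2, 0.5]
opening: 0.07
[0.5867 0.0938 0.1019] yaw 12.2 axis [-0.0293 -0.0055 -0.9996] open 0.07 j [ 0.12  0.33  1.93 -0.    0.92 -0.09] t 11.45 F [0.5 0.2 0.5]
```

```bash
python3 p.py 7
```

```text
[0.5867 0.0938 0.1019] 12.2 0.07 11.45
top [240 203]
crop origin [170 143]
side [280 184]
crop origin [210 124]
```

View pics/side7.png

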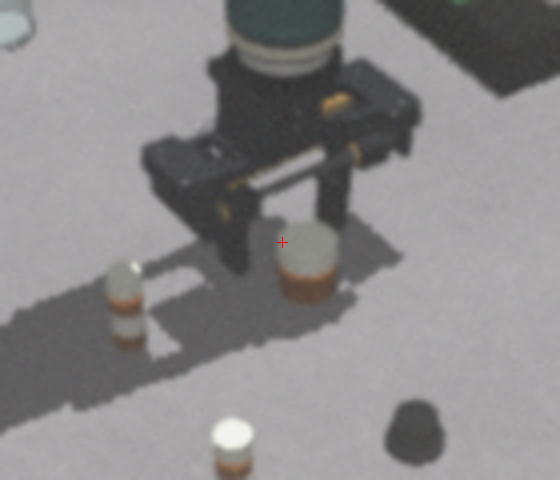

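```bash
python3 -m creep '[[[6,-3,2,0],[6,-4,0,0],[3,-2,0,0],[0,0,0,0],[0,0,0,0]]]' 80; python3 t.py
```

```text
time: 11.97
tool_pos: [0.6069, 0.082, 0.1092]
ee_rot: [-0.007, 0.629, 0.777, -0.009]
contact_force: [0.3, 0.6, -0.3]
opening: 0.0802
[0.6069 0.082  0.1092] yaw 12.0 axis [-0.0218 -0.0051 -0.9997] open 0.0802 j [ 0.1   0.34  1.89 -0.    0.93 -0.11] t 11.97 F [ 0.3  0.6 -0.3]
```

```bash
python3 -m creep '[[[-1,0,-7,0],[-1,0,-7,0],[0,0,-6,0],[0,0,-4,0],[0,0,0,0],[0,0,0,0]]]' 80; python3 t.py
```

```text
time: 12.47
tool_pos: [0.6045, 0.0817, 0.083]
ee_rot: [-0.007, 0.629, 0.777, -0.009]
contact_force: [0.2, 0.6, 0.2]
opening: 0.0796
[0.6045 0.0817 0.083 ] yaw 12.0 axis [-0.0214 -0.0049 -0.9998] open 0.0796 j [ 0.09  0.37  1.91 -0.    0.88 -0.11] t 12.47 F [0.2 0.6 0.2]
```

```bash
python3 -m creep '[[[0,0,0,0],[0,0,0,0],[0,0,0,0],[0,0,0,0],[0,0,0,0],[0,0,0,0]]]' 30 20; python3 p.py 8
```

```text
time: 12.97
tool_pos: [0.6043, 0.0821, 0.083]
ee_rot: [-0.007, 0.629, 0.777, -0.009]
contact_force: [-0.7, -0.5, -0.1]
opening: 0.042
[0.6043 0.0821 0.083 ] 12.0 0.042 12.9667
top [245 199]
crop origin [175 139]
side [288 190]
crop origin [218 130]
```

View pics/side8.png

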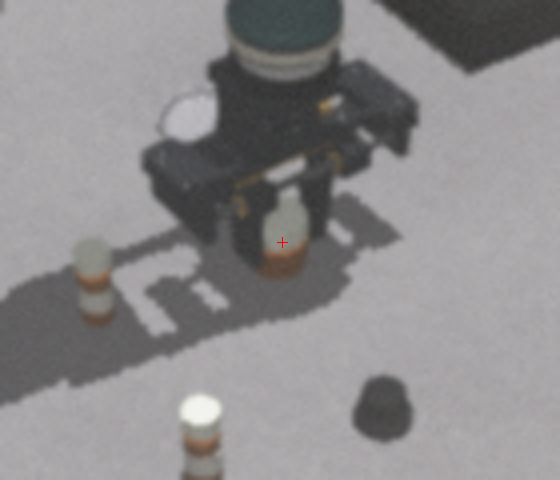

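```bash
python3 -m creep '[[[0,0,10,0],[0,0,15,0],[0,0,20,0],[0,0,20,0],[0,-5,20,0],[0,-12,12,0],[0,-20,5,0],[0,-28,2,0],[0,-30,1,0],[0,-30,1,0]]]'; python3 t.py; python3 -m creep '[[[0,-30,1,0],[0,-30,1,0],[0,-30,1,0],[0,-30,1,0],[0,-25,0,0],[0,-15,0,0],[0,-5,0,0],[0,0,0,0],[0,0,0,0]]]'; python3 t.py
```

```text
time: 13.9
tool_pos: [0.6022, -0.0439, 0.1984]
ee_rot: [-0.007, 0.626, 0.78, -0.009]
contact_force: [0.6, 0.3, -1.1]
opening: 0.0413
[ 0.6022 -0.0439  0.1984] yaw 12.5 axis [-0.0214 -0.0049 -0.9998] open 0.0413 j [-0.11  0.23  1.85 -0.01  1.08 -0.33] t 13.9 F [ 0.6  0.3 -1.1]
time: 14.65
tool_pos: [0.5978, -0.2289, 0.2069]
ee_rot: [-0.004, 0.629, 0.777, -0.009]
contact_force: [0.1, 0.9, -1.1]
opening: 0.0416
[ 0.5978 -0.2289  0.2069] yaw 12.0 axis [-0.0187 -0.0091 -0.9998] open 0.0416 j [-0.4   0.28  1.77 -0.02  1.11 -0.6 ] t 14.65 F [ 0.1  0.9 -1.1]
```

```bash
python3 -m creep '[[[6,-5,-10,0],[6,-5,-20,0],[2,-2,-20,0],[0,0,-20,0],[0,0,-12,0],[0,0,-5,0],[0,0,0,0],[0,0,0,0]]]'; python3 t.py
```

```text
time: 15.32
tool_pos: [0.6148, -0.2342, 0.1145]
ee_rot: [-0.004, 0.625, 0.78, -0.008]
contact_force: [-0.5, 0.8, -0.4]
opening: 0.0417
[ 0.6148 -0.2342  0.1145] yaw 12.6 axis [-0.0171 -0.0079 -0.9998] open 0.0417 j [-0.4   0.41  1.79 -0.02  0.96 -0.61] t 15.32 F [-0.5  0.8 -0.4]
```

```bash
python3 -m creep '[[[-2,-4,-6,0],[-1,-3,-6,0],[0,0,-4,0],[0,0,0,0],[0,0,0,0]]]'; python3 t.py; python3 p.py 9
```

```text
time: 15.73
tool_pos: [0.6136, -0.2422, 0.1006]
ee_rot: [-0.001, 0.625, 0.78, -0.008]
contact_force: [-0.1, 1.3, -0.4]
opening: 0.0416
[ 0.6136 -0.2422  0.1006] yaw 12.6 axis [-0.0117 -0.0103 -0.9999] open 0.0416 j [-0.41  0.42  1.79 -0.02  0.93 -0.62] t 15.73 F [-0.1  1.3 -0.4]
[ 0.6136 -0.2422  0.1006] 12.6 0.0416 15.7333
top [352 197]
crop origin [282 137]
side [348 267]
crop origin [278 207]
```

View pics/side9.png

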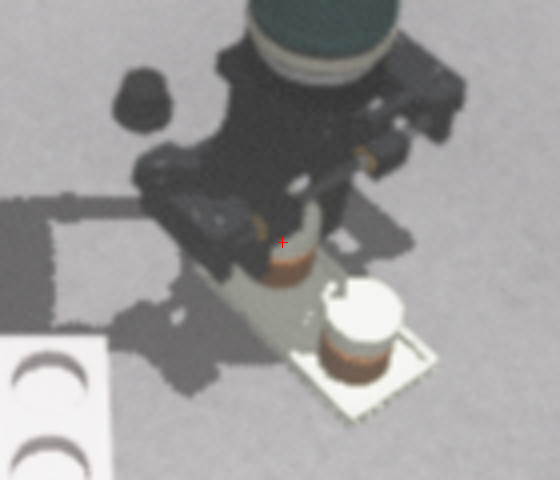

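Jar 1 sits inside its bay at about (358,340) in the crop, and jar 2 hangs over the near bay at (287,262). Lowering.

```bash
python3 -m creep '[[[-1,0,-6,0],[-1,0,-5,0],[0,0,-2,0],[0,0,0,0],[0,0,0,0]]]'; python3 t.py
```

```text
time: 16.25
tool_pos: [0.6118, -0.2423, 0.0872]
ee_rot: [-0.001, 0.625, 0.78, -0.007]
contact_force: [0.5, 0.2, 0.3]
opening: 0.0415
[ 0.6118 -0.2423  0.0872] yaw 12.6 axis [-0.0104 -0.0108 -0.9999] open 0.0415 j [-0.41  0.44  1.8  -0.02  0.91 -0.62] t 16.25 F [0.5 0.2 0.3]
```

```bash
python3 -m creep '[[[0,0,0,0],[0,0,0,0],[0,0,0,0],[0,0,0,0]]]' 66; python3 -m creep '[[[0,0,8,0],[0,0,14,0],[0,0,20,0],[0,0,20,0],[0,10,8,0],[-1,25,0,0],[-2,30,0,0],[-2,30,0,0],[-1,25,0,0],[0,10,0,0]]]' ; python3 t.py; python3 p.py 10
```

```text
time: 16.58
tool_pos: [0.6124, -0.2425, 0.0879]
ee_rot: [-0.0, 0.625, 0.78, -0.007]
contact_force: [-0.1, -0.1, 0.1]
opening: 0.0651
time: 17.42
tool_pos: [0.608, -0.1093, 0.1724]
ee_rot: [0.005, 0.628, 0.778, -0.005]
contact_force: [-0.9, -0.3, -0.2]
opening: 0.0664
[ 0.608  -0.1093  0.1724] yaw 12.2 axis [ 0.0024 -0.014  -0.9999] open 0.0664 j [-0.21  0.26  1.86 -0.02  1.02 -0.42] t 17.42 F [-0.9 -0.3 -0.2]
[ 0.608  -0.1093  0.1724] 12.2 0.0664 17.4167
top [309 194]
crop origin [239 134]
side [321 210]
crop origin [251 150]
```

```bash
python3 - <<'E'
from h import *
f=dict(np.load("side10.npz"))["color"][...,::-1]
cv2.imwrite("pics/f10.png",cv2.resize(f[200:340,240:420],None,fx=4,fy=4,interpolation=cv2.INTER_CUBIC))
E
```

```text
(no output)
```

View pics/f10.png

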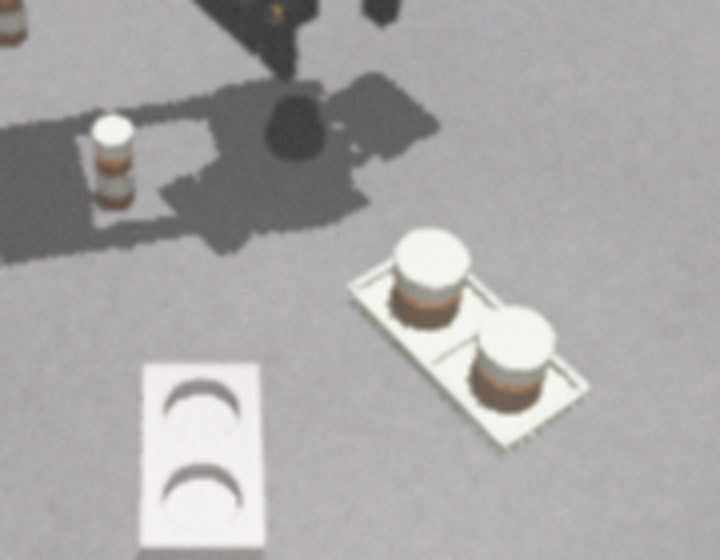

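Both jars stand centred in their bays, at about (430,280) and (513,360) in the crop. Next is the stopper at (295,125).

```bash
python3 -m creep '[[[-3,8,-10,0],[-3,8,-15,0],[0,2,-20,0],[0,0,-15,0],[0,0,-8,0],[0,0,0,0],[0,0,0,0]]]' 60; python3 t.py
```

```text
time: 18.1
tool_pos: [0.6019, -0.0964, 0.1004]
ee_rot: [0.007, 0.629, 0.777, -0.005]
contact_force: [0.3, -0.1, -0.4]
opening: 0.0603
[ 0.6019 -0.0964  0.1004] yaw 12.0 axis [ 0.0046 -0.0178 -0.9998] open 0.0603 j [-0.19  0.34  1.92 -0.02  0.88 -0.39] t 18.1 F [ 0.3 -0.1 -0.4]
```

```bash
python3 -m creep '[[[0,5,0,0],[0,6,-3,0],[0,2,-8,0],[0,0,-8,0],[0,0,-4,0],[0,0,0,0],[0,0,0,0]]]' 60; python3 t.py; python3 p.py 11
```

```text
time: 18.68
tool_pos: [0.604, -0.0834, 0.0778]
ee_rot: [0.01, 0.63, 0.777, -0.004]
contact_force: [-0.2, -0.4, 0.9]
opening: 0.06
[ 0.604  -0.0834  0.0778] yaw 12.0 axis [ 0.0094 -0.0188 -0.9998] open 0.06 j [-0.17  0.36  1.93 -0.02  0.83 -0.36] t 18.68 F [-0.2 -0.4  0.9]
[ 0.604  -0.0834  0.0778] 12.0 0.06 18.6833
top [299 200]
crop origin [229 140]
side [313 230]
crop origin [243 170]
```

View pics/side11.png

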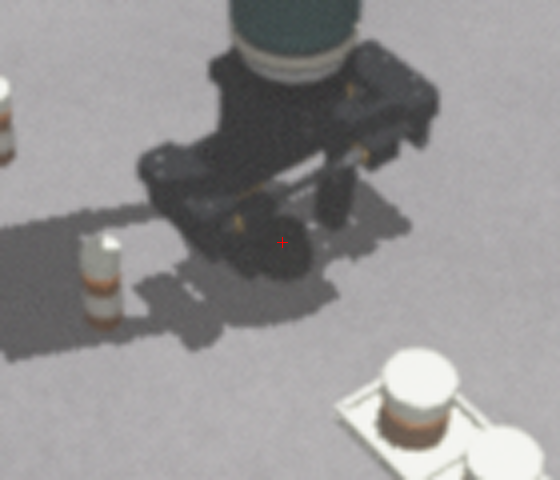

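The stopper, at (280,245) in the crop, is between the fingers.

```bash
python3 -m creep '[[[-1,-1,-3,0],[0,0,-1,0],[0,0,0,0],[0,0,0,0],[0,0,0,0],[0,0,0,0],[0,0,0,0]]]' 20 12; python3 t.py; python3 -m creep '[[[0,0,10,0],[0,0,15,0],[0,0,20,0],[0,0,20,0],[0,5,15,0],[0,15,5,0],[0,25,2,0],[0,30,1,0],[0,30,1,0],[0,30,1,0]]]'; python3 t.py
```

```text
time: 19.37
tool_pos: [0.6035, -0.0851, 0.0746]
ee_rot: [0.01, 0.63, 0.777, -0.004]
contact_force: [0.8, 0.4, -0.1]
opening: 0.0297
[ 0.6035 -0.0851  0.0746] yaw 11.9 axis [ 0.0112 -0.0191 -0.9998] open 0.0297 j [-0.17  0.37  1.93 -0.02  0.83 -0.37] t 19.37 F [ 0.8  0.4 -0.1]
time: 20.2
tool_pos: [0.6025, 0.0518, 0.1734]
ee_rot: [0.011, 0.634, 0.774, -0.003]
contact_force: [1.1, 0.7, -0.4]
opening: 0.0294
[0.6025 0.0518 0.1734] yaw 11.4 axis [ 0.0136 -0.0194 -0.9997] open 0.0294 j [ 0.05  0.24  1.89 -0.02  1.   -0.13] t 20.2 F [ 1.1  0.7 -0.4]
```

```bash
python3 -m creep '[[[2,30,1,0],[3,30,1,0],[3,30,1,0],[3,30,1,0],[3,27,0,0],[2,15,0,0],[0,5,0,0],[0,0,-15,0],[0,0,-15,0],[0,0,0,0]]]'; python3 t.py; python3 p.py 12
```

```text
time: 21.03
tool_pos: [0.6128, 0.2428, 0.1493]
ee_rot: [0.011, 0.63, 0.777, -0.001]
contact_force: [-0.1, 0.1, -0.5]
opening: 0.0294
[0.6128 0.2428 0.1493] yaw 12.0 axis [ 0.0159 -0.0143 -0.9998] open 0.0294 j [ 0.35  0.36  1.78 -0.02  0.99  0.15] t 21.03 F [-0.1  0.1 -0.5]
[0.6128 0.2428 0.1493] 12.0 0.0294 21.0333
top [189 191]
crop origin [119 131]
side [268 141]
crop origin [198  81]
```

View pics/side12.png

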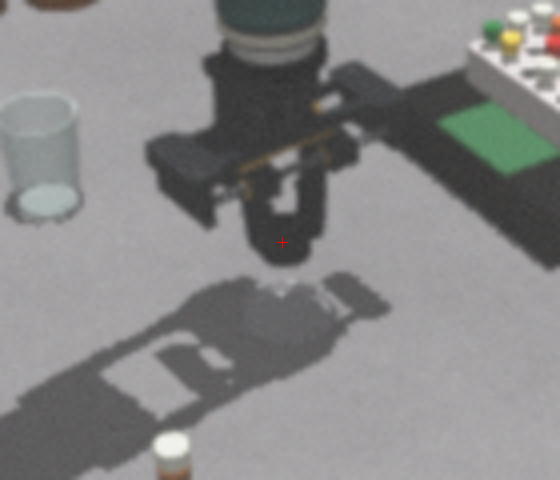

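```bash
python3 -m creep '[[[1,4,-15,0],[0,3,-18,0],[0,0,-18,0],[0,0,-10,0],[0,0,-3,0],[0,0,0,0],[0,0,0,0]]]'; python3 t.py; python3 p.py 13
```

```text
time: 21.72
tool_pos: [0.6181, 0.249, 0.0881]
ee_rot: [0.014, 0.632, 0.775, 0.004]
contact_force: [0.0, -0.8, 0.1]
opening: 0.0298
[0.6181 0.249  0.0881] yaw 11.7 axis [ 0.026  -0.0109 -0.9996] open 0.0298 j [ 0.35  0.44  1.8  -0.02  0.88  0.17] t 21.72 F [ 0.  -0.8  0.1]
[0.6181 0.249  0.0881] 11.7 0.0298 21.7167
top [190 192]
crop origin [120 132]
side [270 156]
crop origin [200  96]
```

View pics/side13.png

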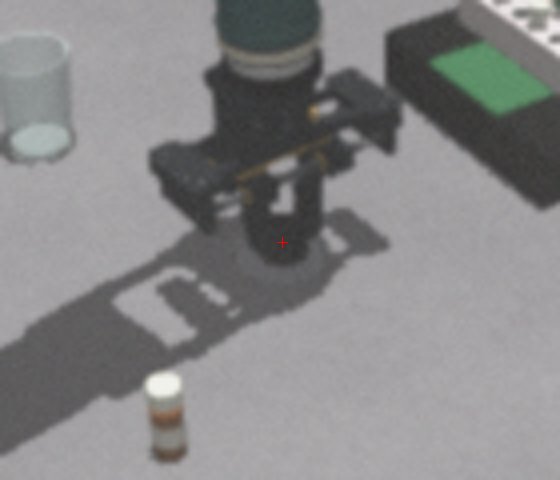

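Stopper is over the dish centre, at (282,245) in the crop. I'll lower and release.

```bash
python3 -m creep '[[[-1,0,-5,0],[-1,0,-4,0],[0,0,-1,0],[0,0,0,0],[0,0,0,0]]]'; python3 t.py
```

```text
time: 22.23
tool_pos: [0.6181, 0.2497, 0.0811]
ee_rot: [0.015, 0.632, 0.775, 0.007]
contact_force: [0.4, 0.6, -0.4]
opening: 0.0296
[0.6181 0.2497 0.0811] yaw 11.7 axis [ 0.0321 -0.0086 -0.9994] open 0.0296 j [ 0.35  0.44  1.81 -0.03  0.86  0.17] t 22.23 F [ 0.4  0.6 -0.4]
```

```bash
python3 -m creep '[[[0,0,-3,0],[0,0,0,0],[0,0,0,0]]]';python3 -m creep '[[[0,0,0,0],[0,0,0,0],[0,0,0,0],[0,0,0,0]]]' 56; python3 -m creep '[[[0,0,10,0],[0,0,15,0],[0,0,20,0],[0,0,20,0],[0,0,20,0],[-10,-10,8,-0.04],[-20,-20,2,-0.07],[-20,-20,2,-0.07],[-20,-20,2,-0.07],[-20,-20,2,-0.07]]]'; python3 t.py
```

```text
time: 22.48
tool_pos: [0.6184, 0.2499, 0.0782]
ee_rot: [0.015, 0.632, 0.775, 0.007]
contact_force: [-0.0, 0.1, -0.5]
opening: 0.0294
time: 22.82
tool_pos: [0.6186, 0.25, 0.0784]
ee_rot: [0.015, 0.632, 0.775, 0.007]
contact_force: [-0.6, -0.6, -0.1]
opening: 0.0542
time: 23.65
tool_pos: [0.5301, 0.161, 0.1921]
ee_rot: [0.019, 0.75, 0.661, 0.01]
contact_force: [-0.6, -0.5, -0.7]
opening: 0.056
[0.5301 0.161  0.1921] yaw -7.2 axis [ 0.0392 -0.0152 -0.9991] open 0.056 j [ 0.26  0.12  1.99 -0.03  1.    0.4 ] t 23.65 F [-0.6 -0.5 -0.7]
```

```bash
python3 -m creep '[[[-20,-20,1,-0.07],[-18,-20,1,-0.07],[-14,-18,0,-0.07],[-8,-10,0,-0.05],[0,0,0,-0.03],[0,0,0,0],[0,0,0,0]]]'; python3 t.py; python3 p.py 14
```

```text
time: 24.23
tool_pos: [0.4632, 0.0868, 0.2009]
ee_rot: [0.022, 0.843, 0.538, 0.009]
contact_force: [0.2, -0.3, -0.3]
opening: 0.0561
[0.4632 0.0868 0.2009] yaw -24.9 axis [ 0.0397 -0.027  -0.9988] open 0.0561 j [ 0.15 -0.05  2.15 -0.04  1.01  0.61] t 24.23 F [ 0.2 -0.3 -0.3]
[0.4632 0.0868 0.2009] -24.9 0.0561 24.2333
top [239 242]
crop origin [169 182]
side [237 170]
crop origin [167 110]
```

```bash
python3 - <<'E'
from h import *
f=dict(np.load("side14.npz"))["color"][...,::-1]
cv2.imwrite("pics/f14.png",cv2.resize(f[90:230,180:360],None,fx=4,fy=4,interpolation=cv2.INTER_CUBIC))
E
```

```text
(no output)
```

View pics/f14.png

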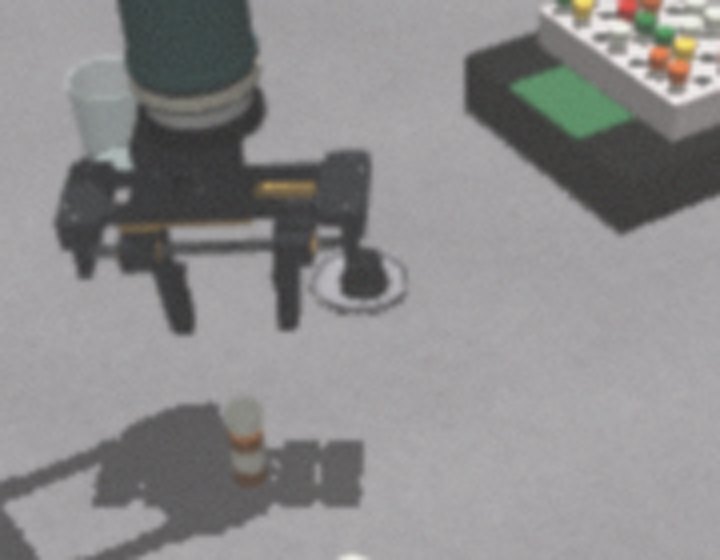

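The stopper stands in the dish, at (362,275) in the crop. I'll descend on vial 1.

```bash
python3 -m creep '[[[0,-1,-12,0],[0,0,-20,0],[0,0,-15,0],[0,0,-6,0],[0,0,0,0],[0,0,0,0]]]' 70; python3 t.py
```

```text
time: 24.83
tool_pos: [0.4675, 0.0887, 0.1486]
ee_rot: [0.023, 0.841, 0.54, 0.012]
contact_force: [-0.1, -1.3, 0.3]
opening: 0.0699
[0.4675 0.0887 0.1486] yaw -24.5 axis [ 0.0452 -0.0255 -0.9987] open 0.0699 j [ 0.15  0.02  2.19 -0.04  0.89  0.61] t 24.83 F [-0.1 -1.3  0.3]
```

```bash
python3 -m creep '[[[-3,-2,-5,0],[-3,-1,-12,0],[-1,0,-15,0],[-1,0,-12,0],[0,0,-8,0],[0,0,-3,0],[0,0,0,0],[0,0,0,0]]]'; python3 t.py; python3 p.py 15
```

```text
time: 25.5
tool_pos: [0.4633, 0.0864, 0.0965]
ee_rot: [0.025, 0.84, 0.541, 0.017]
contact_force: [-0.0, 0.3, 0.5]
opening: 0.0697
[0.4633 0.0864 0.0965] yaw -24.4 axis [ 0.0553 -0.024  -0.9982] open 0.0697 j [ 0.15  0.09  2.24 -0.05  0.76  0.61] t 25.5 F [-0.   0.3  0.5]
[0.4633 0.0864 0.0965] -24.4 0.0697 25.5
top [242 244]
crop origin [172 184]
side [240 200]
crop origin [170 140]
```

View pics/side15.png

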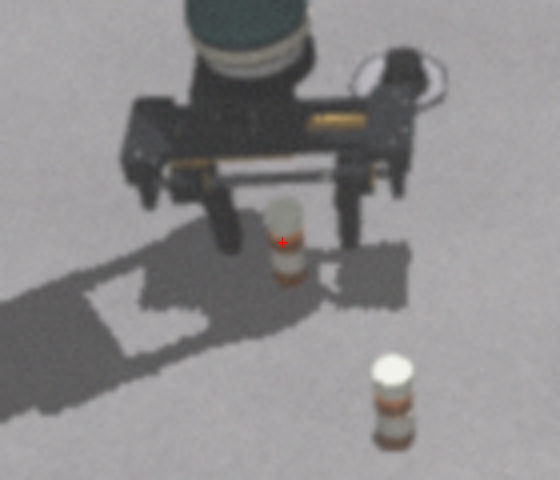

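The vial, at (287,240) in the crop, is centred between the fingers.

```bash
python3 -m creep '[[[-1,-1,-6,0],[0,0,-4,0],[0,0,0,0],[0,0,0,0]]]'; python3 t.py; python3 -m creep '[[[0,0,0,0],[0,0,0,0],[0,0,0,0],[0,0,0,0],[0,0,0,0],[0,0,0,0],[0,0,0,0]]]' 14 12; python3 t.py; python3 -m creep '[[[0,0,10,0],[0,0,15,0],[0,0,20,0],[0,0,20,0],[0,0,20,0],[0,0,12,0],[0,0,0,0]]]'; python3 p.py 16
```

```text
time: 25.93
tool_pos: [0.4641, 0.0855, 0.0878]
ee_rot: [0.026, 0.84, 0.541, 0.019]
contact_force: [-0.7, -0.7, 0.4]
opening: 0.0696
[0.4641 0.0855 0.0878] yaw -24.4 axis [ 0.06   -0.0234 -0.9979] open 0.0696 j [ 0.15  0.1   2.24 -0.05  0.74  0.61] t 25.93 F [-0.7 -0.7  0.4]
time: 26.52
tool_pos: [0.4643, 0.0856, 0.088]
ee_rot: [0.026, 0.84, 0.541, 0.019]
contact_force: [-0.5, -0.6, 0.3]
opening: 0.0254
[0.4643 0.0856 0.088 ] yaw -24.4 axis [ 0.0603 -0.0233 -0.9979] open 0.0254 j [ 0.15  0.1   2.24 -0.05  0.74  0.61] t 26.52 F [-0.5 -0.6  0.3]
time: 27.1
tool_pos: [0.4618, 0.0852, 0.1911]
ee_rot: [0.025, 0.84, 0.541, 0.017]
contact_force: [-0.3, 0.7, 0.0]
opening: 0.0233
[0.4618 0.0852 0.1911] -24.4 0.0233 27.1
top [239 243]
crop origin [169 183]
side [237 173]
crop origin [167 113]
```

View pics/side16.png

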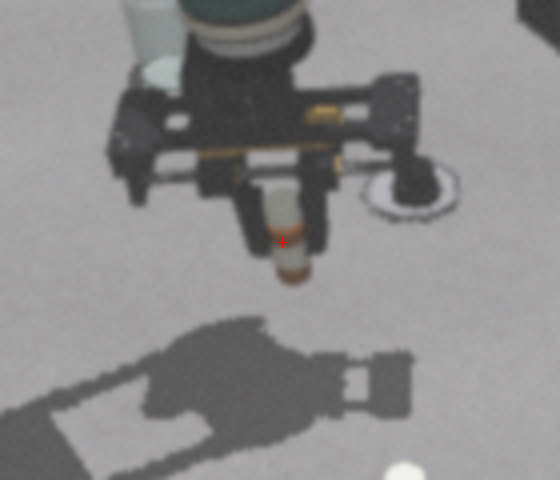

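```bash
python3 -m creep '[[[-1,-12,1,0],[-2,-24,1,0],[-3,-30,1,0],[-3,-30,1,0],[-3,-30,1,0],[-3,-30,1,0],[-3,-30,1,0],[-3,-30,1,0],[-3,-30,1,0],[-3,-30,1,0]]]' - 15; python3 t.py; python3 -m creep '[[[-2,-30,1,0],[-2,-25,0,0],[-2,-20,0,0],[-2,-12,0,0],[0,-5,0,0],[0,0,0,0],[0,0,0,0]]]'; python3 t.py
```

```text
time: 28.03
tool_pos: [0.4232, -0.1952, 0.1864]
ee_rot: [0.016, 0.837, 0.546, 0.009]
contact_force: [1.1, -0.0, -0.1]
opening: 0.0233
[ 0.4232 -0.1952  0.1864] yaw -23.7 axis [ 0.0337 -0.0172 -0.9993] open 0.0233 j [-0.49 -0.05  2.18  0.    0.98 -0.07] t 28.03 F [ 1.1 -0.  -0.1]
time: 28.62
tool_pos: [0.4078, -0.2943, 0.1775]
ee_rot: [0.009, 0.84, 0.543, 0.006]
contact_force: [0.2, -0.5, -0.0]
opening: 0.0232
[ 0.4078 -0.2943  0.1775] yaw -24.2 axis [ 0.0201 -0.0087 -0.9998] open 0.0232 j [-0.68  0.04  2.1   0.01  0.97 -0.26] t 28.62 F [ 0.2 -0.5 -0. ]
```

```bash
python3 -m creep '[[[8,-8,0,0],[8,-7,-5,0],[4,-3,-12,0],[0,0,-12,0],[0,0,-8,0],[0,0,0,0],[0,0,0,0]]]'; python3 t.py; python3 p.py 17
```

```text
time: 29.2
tool_pos: [0.4312, -0.3087, 0.1359]
ee_rot: [0.008, 0.838, 0.546, 0.006]
contact_force: [0.3, -0.6, -1.0]
opening: 0.0236
[ 0.4312 -0.3087  0.1359] yaw -23.9 axis [ 0.0189 -0.0061 -0.9998] open 0.0236 j [-0.67  0.15  2.08  0.01  0.9  -0.26] t 29.2 F [ 0.3 -0.6 -1. ]
[ 0.4312 -0.3087  0.1359] -23.9 0.0236 29.2
top [376 258]
crop origin [306 198]
side [289 309]
crop origin [219 249]
```

View pics/side17.png

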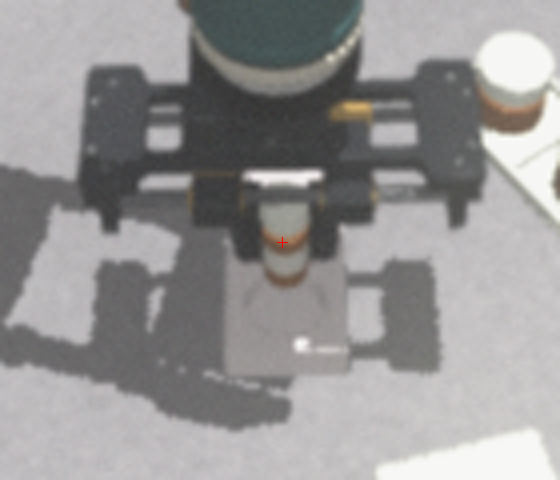

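```bash
python3 - <<'E'
from p import *
f=dict(np.load("side17.npz"))
g=lambda p:((proj(f,np.array(p))-[219,249])*4+2).round(0)
print("vial bottom pred",g([.4329,-.3092,.048]),"near edge", [g([.4329+.012*np.cos(a),-.3092+.012*np.sin(a),.048]) for a in (-2.0,)])
print("well c",g([.430,-.3145,.026]),"block corners",[g([.442+s*.032*.909+t*.056*.416,-.2893-s*.032*.416+t*.056*.909,.026]) for s,t in((1,-1),(-1,-1))])
print("if lowered",g([.4329,-.3092,.026]))
E
```

```text
vial bottom pred [284. 268.] near edge [array([284., 288.])]
well c [283. 301.] block corners [array([346., 350.]), array([222., 349.])]
if lowered [284. 290.]
```

```bash
python3 -m creep '[[[-2,-3,-5,0],[-1,-3,-6,0],[0,0,-5,0],[0,0,0,0],[0,0,0,0]]]'; python3 t.py
```

```text
time: 29.72
tool_pos: [0.4285, -0.3162, 0.1206]
ee_rot: [0.01, 0.838, 0.545, 0.007]
contact_force: [-0.5, 0.2, -0.1]
opening: 0.0235
[ 0.4285 -0.3162  0.1206] yaw -23.9 axis [ 0.0221 -0.0089 -0.9997] open 0.0235 j [-0.69  0.17  2.08  0.01  0.86 -0.28] t 29.72 F [-0.5  0.2 -0.1]
```

```bash
python3 -m creep '[[[0,2,-7,0],[-1,0,-8,0],[0,0,-5,0],[0,0,-2,0],[0,0,0,0],[0,0,0,0]]]'; python3 t.py; python3 p.py 18
```

```text
time: 30.22
tool_pos: [0.4272, -0.314, 0.0963]
ee_rot: [0.01, 0.838, 0.545, 0.007]
contact_force: [-0.4, -0.2, 5.6]
opening: 0.0236
[ 0.4272 -0.314   0.0963] yaw -23.9 axis [ 0.0222 -0.0088 -0.9997] open 0.0236 j [-0.68  0.2   2.1   0.01  0.81 -0.27] t 30.22 F [-0.4 -0.2  5.6]
[ 0.4272 -0.314   0.0963] -23.9 0.0236 30.2167
top [375 260]
crop origin [305 200]
side [288 322]
crop origin [218 262]
```

View pics/side18.png

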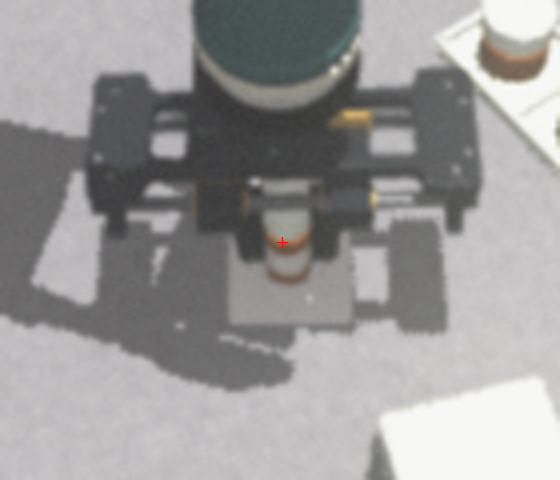

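A 5.6 N contact at the expected well-floor height (TCP 0.096). Releasing.

```bash
python3 -m creep '[[[0,0,0.5,0],[0,0,0,0],[0,0,0,0],[0,0,0,0]]]' 50; python3 -m creep '[[[0,0,8,0],[0,0,14,0],[0,0,20,0],[0,0,25,0],[0,0,25,0],[1,10,10,0],[2,25,1,0],[3,30,1,0],[3,30,1,0],[3,30,1,0]]]'; python3 t.py; python3 -m creep '[[[3,30,1,0],[2,25,0,0],[2,15,0,0],[0,5,0,0],[0,0,0,0],[0,0,0,0]]]' 70; python3 t.py; python3 p.py 19
```

```text
time: 30.65
tool_pos: [0.4277, -0.3143, 0.0977]
ee_rot: [0.011, 0.838, 0.545, 0.007]
contact_force: [-0.1, -0.3, -1.1]
opening: 0.0483
time: 31.48
tool_pos: [0.4389, -0.1876, 0.2125]
ee_rot: [0.012, 0.841, 0.541, 0.008]
contact_force: [1.1, 0.2, 0.7]
opening: 0.05
[ 0.4389 -0.1876  0.2125] yaw -24.5 axis [ 0.0272 -0.0121 -0.9996] open 0.05 j [-0.46 -0.05  2.13  0.    1.04 -0.03] t 31.48 F [1.1 0.2 0.7]
time: 31.98
tool_pos: [0.4436, -0.1011, 0.2137]
ee_rot: [0.012, 0.839, 0.544, 0.009]
contact_force: [0.6, -0.3, 0.5]
opening: 0.0701
[ 0.4436 -0.1011  0.2137] yaw -24.1 axis [ 0.0282 -0.0097 -0.9996] open 0.0701 j [-0.28 -0.1   2.17 -0.    1.04  0.14] t 31.98 F [ 0.6 -0.3  0.5]
[ 0.4436 -0.1011  0.2137] -24.1 0.0701 31.9833
top [307 251]
crop origin [237 191]
side [256 215]
crop origin [186 155]
```

```bash
python3 - <<'E'
from h import *
f=dict(np.load("side19.npz"))["color"][...,::-1]
cv2.imwrite("pics/f19.png",cv2.resize(f[200:350,220:400],None,fx=4,fy=4,interpolation=cv2.INTER_CUBIC))
E
```

```text
(no output)
```

View pics/f19.png

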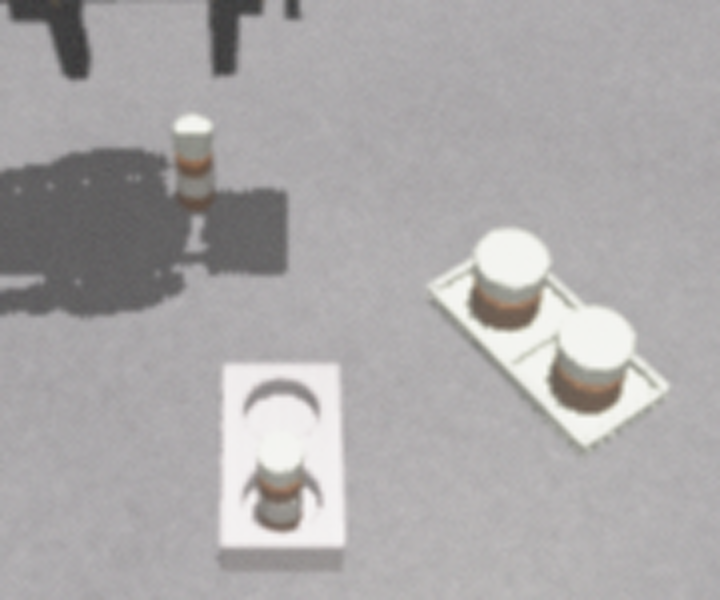

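Vial 1 stands in the far well, at (280,480) in the crop. On to vial 2.

```bash
python3 -m creep '[[[10,6,0,0],[11,6,-10,0],[7,4,-18,0],[2,1,-18,0],[0,0,-14,0],[0,0,-6,0],[0,0,0,0],[0,0,0,0]]]' 70; python3 t.py
```

```text
time: 32.75
tool_pos: [0.4811, -0.0896, 0.1467]
ee_rot: [0.014, 0.843, 0.538, 0.011]
contact_force: [0.0, -0.8, -0.5]
opening: 0.0703
[ 0.4811 -0.0896  0.1467] yaw -24.9 axis [ 0.0344 -0.0117 -0.9993] open 0.0703 j [-0.23  0.05  2.16 -0.    0.89  0.2 ] t 32.75 F [ 0.  -0.8 -0.5]
```

```bash
python3 -m creep '[[[-4,3,-5,0],[-3,2,-12,0],[-1,1,-15,0],[-1,0,-12,0],[0,0,-8,0],[0,0,-2,0],[0,0,0,0],[0,0,0,0]]]'; python3 t.py; python3 p.py 20
```

```text
time: 33.42
tool_pos: [0.4752, -0.0848, 0.0962]
ee_rot: [0.018, 0.844, 0.536, 0.015]
contact_force: [-0.1, 0.4, 0.6]
opening: 0.0702
[ 0.4752 -0.0848  0.0962] yaw -25.1 axis [ 0.0455 -0.0142 -0.9989] open 0.0702 j [-0.23  0.11  2.21 -0.01  0.77  0.22] t 33.42 F [-0.1  0.4  0.6]
[ 0.4752 -0.0848  0.0962] -25.1 0.0702 33.4167
top [299 242]
crop origin [229 182]
side [268 241]
crop origin [198 181]
```

View pics/side20.png

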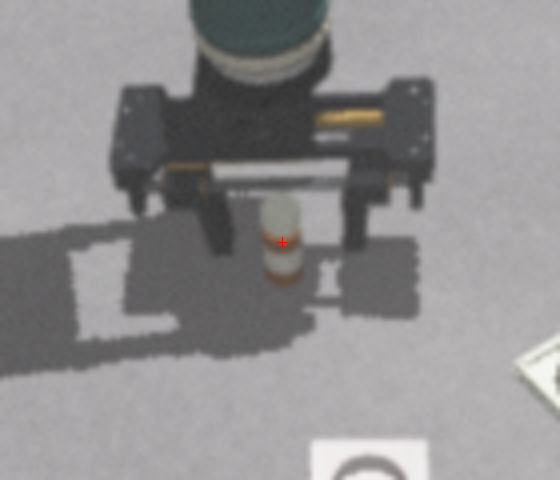

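The vial, at (282,240) in the crop, sits between the fingers. I'll go 8 mm lower and close.

```bash
python3 -m creep '[[[-2,0,-6,0],[0,0,-3,0],[0,0,0,0],[0,0,0,0]]]'; python3 -m creep '[[[0,0,0,0],[0,0,0,0],[0,0,0,0],[0,0,0,0],[0,0,0,0],[0,0,0,0],[0,0,0,0]]]' 14 12; python3 t.py; python3 -m creep '[[[0,0,10,0],[0,0,15,0],[0,0,20,0],[0,0,20,0],[0,0,20,0],[0,0,12,0],[0,0,0,0]]]' - 15; python3 -m creep '[[[-1,-12,1,0],[-1,-22,1,0],[-1,-27,1,0],[-1,-27,1,0],[-1,-27,1,0],[-1,-25,0,0],[-1,-12,0,0],[0,-5,0,0],[0,0,0,0],[0,0,0,0]]]'; python3 t.py; python3 p.py 21
```

```text
time: 33.85
tool_pos: [0.4747, -0.0853, 0.0885]
ee_rot: [0.02, 0.844, 0.536, 0.017]
contact_force: [-0.2, -0.1, -0.0]
opening: 0.0703
time: 34.43
tool_pos: [0.4749, -0.0853, 0.0887]
ee_rot: [0.02, 0.844, 0.536, 0.017]
contact_force: [-0.3, 0.4, 0.0]
opening: 0.0258
[ 0.4749 -0.0853  0.0887] yaw -25.1 axis [ 0.0501 -0.0152 -0.9986] open 0.0258 j [-0.23  0.12  2.22 -0.01  0.75  0.21] t 34.43 F [-0.3  0.4  0. ]
time: 35.02
tool_pos: [0.4724, -0.0847, 0.1916]
ee_rot: [0.018, 0.844, 0.536, 0.016]
contact_force: [0.6, 1.3, -0.7]
opening: 0.0235
time: 35.85
tool_pos: [0.4632, -0.2468, 0.1964]
ee_rot: [0.018, 0.843, 0.538, 0.017]
contact_force: [0.1, 0.3, -0.3]
opening: 0.023
[ 0.4632 -0.2468  0.1964] yaw -25.0 axis [ 0.0475 -0.0132 -0.9988] open 0.023 j [-0.54  0.05  2.06  0.02  0.99 -0.12] t 35.85 F [ 0.1  0.3 -0.3]
[ 0.4632 -0.2468  0.1964] -25.0 0.023 35.85
top [359 245]
crop origin [289 185]
side [290 264]
crop origin [220 204]
```

View pics/side21.png

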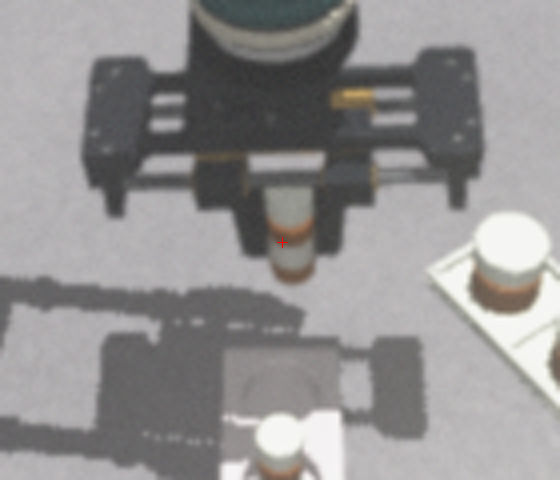

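```bash
python3 -m creep '[[[-6,-7,0,0],[-6,-6,-8,0],[-2,-3,-16,0],[0,0,-18,0],[0,0,-10,0],[0,0,-4,0],[0,0,0,0],[0,0,0,0]]]'; python3 t.py; python3 p.py 22
```

```text
time: 36.62
tool_pos: [0.4467, -0.2603, 0.1371]
ee_rot: [0.018, 0.841, 0.541, 0.016]
contact_force: [-1.1, -0.3, -0.2]
opening: 0.0234
[ 0.4467 -0.2603  0.1371] yaw -24.5 axis [ 0.0475 -0.0129 -0.9988] open 0.0234 j [-0.58  0.11  2.12  0.02  0.87 -0.17] t 36.62 F [-1.1 -0.3 -0.2]
[ 0.4467 -0.2603  0.1371] -24.5 0.0234 36.6167
top [360 252]
crop origin [290 192]
side [286 288]
crop origin [216 228]
```

View pics/side22.png

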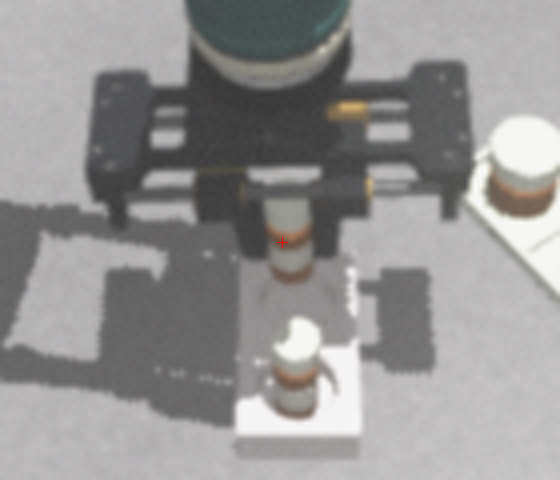

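```bash
python3 -m creep '[[[1,-2,-5,0],[0,-2,-8,0],[0,0,-8,0],[0,0,0,0],[0,0,0,0]]]'; python3 t.py
```

```text
time: 37.13
tool_pos: [0.4503, -0.2661, 0.1174]
ee_rot: [0.022, 0.841, 0.541, 0.018]
contact_force: [0.1, 0.4, 0.1]
opening: 0.0234
[ 0.4503 -0.2661  0.1174] yaw -24.5 axis [ 0.0534 -0.0168 -0.9984] open 0.0234 j [-0.59  0.15  2.12  0.02  0.82 -0.18] t 37.13 F [0.1 0.4 0.1]
```

```bash
python3 -m creep '[[[-2,2,-5,0],[-1,0,-7,0],[0,0,-5,0],[0,0,-3,0],[0,0,0,0],[0,0,0,0]]]'; python3 t.py; python3 p.py 23
```

```text
time: 37.63
tool_pos: [0.4478, -0.2644, 0.097]
ee_rot: [0.022, 0.84, 0.541, 0.018]
contact_force: [-1.7, -0.0, 2.9]
opening: 0.0239
[ 0.4478 -0.2644  0.097 ] yaw -24.5 axis [ 0.0544 -0.0175 -0.9984] open 0.0239 j [-0.59  0.17  2.14  0.02  0.77 -0.18] t 37.63 F [-1.7 -0.   2.9]
[ 0.4478 -0.2644  0.097 ] -24.5 0.0239 37.6333
top [359 252]
crop origin [289 192]
side [287 300]
crop origin [217 240]
```

View pics/side23.png

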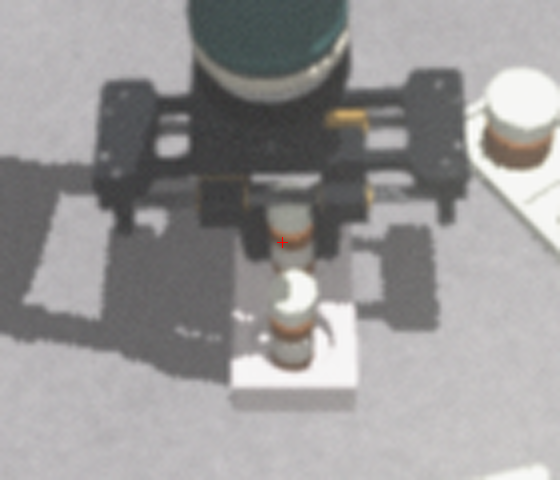

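Floor contact at the expected height. I'll release, lift, and back off for a clear look.

```bash
python3 -m creep '[[[0,0,0,0],[0,0,0,0],[0,0,0,0],[0,0,0,0]]]' 50; python3 -m creep '[[[0,0,8,0],[0,0,14,0],[0,0,20,0],[0,0,25,0],[0,0,25,0],[1,10,10,0],[2,25,1,0],[2,30,1,0],[2,30,1,0],[2,30,1,0]]]'; python3 -m creep '[[[2,30,1,0],[2,30,1,0],[2,30,1,0],[2,30,1,0],[0,30,1,0],[0,20,0,0],[0,0,0,0],[0,0,0,0],[0,0,0,0]]]';python3 - <<'E'
from p import *
for n in("top","side"):
    f=bot.grab_frame(n);np.savez(f"{n}F.npz",**f)
    c=f["color"][...,::-1]
    im=c[160:290,165:475] if n=="top" else c[70:430,190:400]
    k=2.5 if n=="top" else 1.6
    cv2.imwrite(f"pics/{n}F.png",cv2.resize(im,None,fx=k,fy=k,interpolation=cv2.INTER_CUBIC))
    if n=="side": cv2.imwrite("pics/sF2.png",cv2.resize(c[240:350,260:400],None,fx=5,fy=5,interpolation=cv2.INTER_CUBIC))
E
```

```text
time: 38.07
tool_pos: [0.4479, -0.2644, 0.0962]
ee_rot: [0.022, 0.84, 0.541, 0.018]
contact_force: [-1.1, -0.7, -0.0]
opening: 0.0479
time: 38.9
tool_pos: [0.4557, -0.1373, 0.2095]
ee_rot: [0.023, 0.843, 0.537, 0.019]
contact_force: [-0.2, 0.0, 0.7]
opening: 0.0501
time: 39.65
tool_pos: [0.4588, 0.0502, 0.2144]
ee_rot: [0.022, 0.841, 0.54, 0.021]
contact_force: [-0.3, 0.3, -0.9]
opening: 0.0499
```

View pics/topF.png

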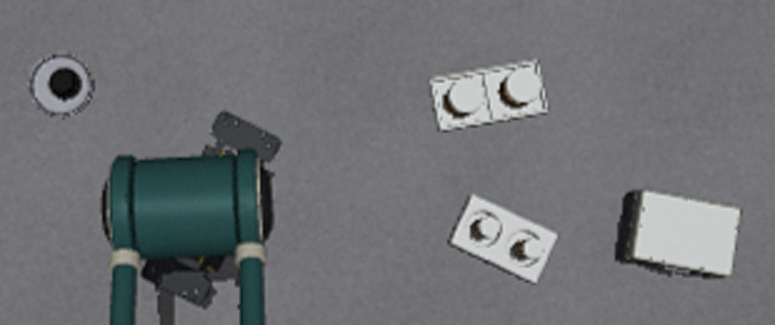

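View pics/sideF.png

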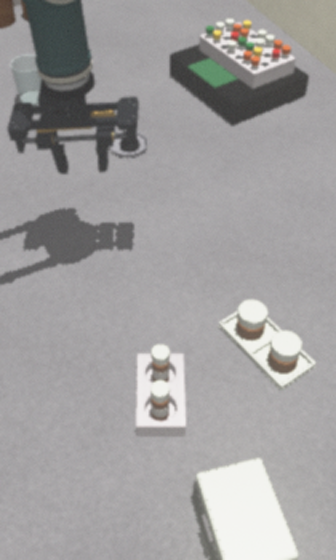

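View pics/sF2.png

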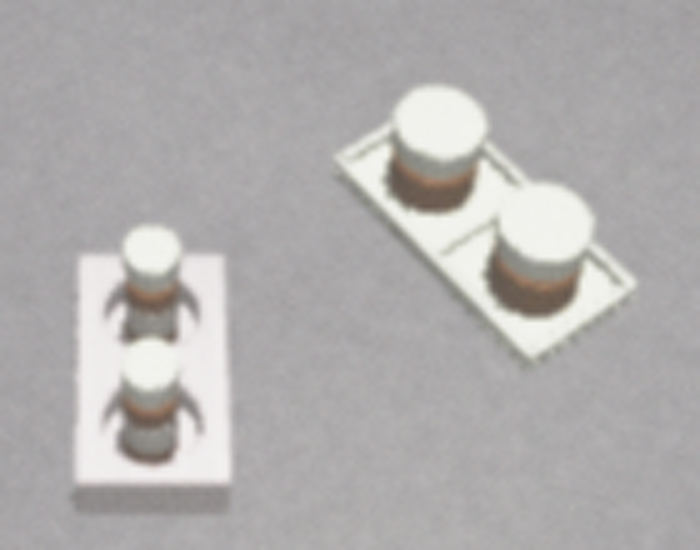

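All five pieces look correctly placed. One numeric check of the positions in fixture frames before handing in.

```bash
python3 - <<'E'
from p import *
f=dict(np.load("sideF.npz"));g=lambda p:((p[0]+.5)/5-.5+260,(p[1]+.5)/5-.5+240)
def loc(w,c,yaw):
    a=np.radians(yaw-90);d=w[:2]-c;return np.round([d[0]*np.cos(a)+d[1]*np.sin(a),-d[0]*np.sin(a)+d[1]*np.cos(a)],4)
for p in((152,249),(150,364)):print("vial",loc(ray(f,*g(p),.072),np.array([.4427,-.2904]),65.4))
for p in((440,121),(546,220)):print("jar",loc(ray(f,*g(p),.05),np.array([.6175,-.276]),101.5))
T=dict(np.load("topF.npz"));h=lambda p:((p[0]+.5)/2.5-.5+165,(p[1]+.5)/2.5-.5+160)
print("stopper-dish",ray(T,*h((65,83)),.018)[:2]-ray(T,*h((62,85)),.01)[:2])
# beaker / tip box moved?
for n in("top","side"):
    a=dict(np.load(n+"0.npz"))["color"].astype(int);b=dict(np.load(n+"F.npz"))["color"].astype(int)
    s=np.s_[232:278,405:470] if n=="top" else np.s_[355:419,310:380]
    print(n,"tipbox diff",np.abs(a[s]-b[s]).mean().round(1))
s=np.s_[100:138,195:207];a=dict(np.load("side0.npz"))["color"].astype(int);b=dict(np.load("sideF.npz"))["color"].astype(int);print("beaker diff",np.abs(a[s]-b[s]).mean().round(1))
bot.sign_off()
E
```

```text
vial [-0.0003  0.0271]
vial [-0.001 -0.029]
jar [0.0004 0.0351]
jar [ 0.0014 -0.0339]
stopper-dish [ 0.00128369 -0.00513197]
top tipbox diff 6.0
side tipbox diff 7.3
beaker diff 10.8
the job is handed in; nothing more can be done
```

All five pieces are sorted and released, and the job was handed in at about 40 s of the 109 s allowed. The vials stand one in each well of the block, the jars one in each bay of the tray, and the stopper is in the dish.

**Last checks:**

| Piece | Measured in the fixture's frame (x, y) | Limit |
|---|---|---|
| Vials | −0.3, +27.1 mm and −1.0, −29.0 mm | x ±13 mm, y ±40 mm |
| Jars | +0.4, +35.1 mm and +1.4, −33.9 mm | x ±13 mm, y ±47 mm |
| Stopper | about 5 mm from the dish centre | 22 mm |

- **Upright and clear:** everything looked upright in both views, and the gripper was about 150 mm above the bench and clear of all the pieces.
- **Beaker and tip box:** the path stayed clear of both. The before-and-after image differences were 6–7 grey levels for the tip box and 11 for the beaker. I didn't measure the picture noise to compare them against, but neither showed a visible shift.

**What disagreed:**
- **Camera calibration:** the top and side cameras differed by 2 to 8 mm in y, most on the robot's left. I followed the side view, which matched the gripper to within about 1 px, or values between the two.
- **Tool tilt:** the tool picked up a tilt of up to about 0.07 rad while moving. I allowed for it when placing.
- **Second jar:** my first descent was about 16 mm off in x. I corrected it before closing the fingers, and the jar did not appear to move.

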